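# Put a bottle mixer's carousel back and load it

## Robot

A 6-joint arm with a two-finger parallel gripper is mounted at the origin on the work surface. World frame = base frame: x ahead of the robot, y to its left, z up, the work surface at z = 0. Lengths are in m, angles in rad, forces in N, time in s.
With the tool pointing down it reaches from about 0.35 to 0.775 m from the base axis. Payload 7.3 kg.
Tool frame: the origin (TCP) lies midway between the tips of the shut fingers; the grasp point (between the pads) lies 19 mm behind it; x points along the fingers, z is the direction in which the jaws open and shut, and the axes are right-handed (so a half turn about x gives the same grasp; the last joint's range is limited). The gripper opens to 92 mm and grips with 3 to 60 N. Pads are 19 mm wide; open, the fingers measure 130 mm over their backs; the gripper's body (75 mm by 190 mm) begins 47 mm behind the grasp point.
Start: joints at [-1.278, 0.342, 1.524, -0, 1.275, -0.146], TCP at [0.223, -0.475, 0.227] pointing down, gripper open.
Joint ranges: [-2.53, 2.53], [-0.77, 2.02], [0.04, 2.7], [-1, 4.14], [0.28, 2.66], [-3.11, 3.11]. Speed limits (rad/s): [2.57, 2.57, 3.14, 3.14, 3.14, 3.14].

## Interface

Orientations are given as [roll, pitch, yaw] about the fixed x, y, z axes, in that order (R = Rz(yaw) Ry(pitch) Rx(roll)).
In Python, from cell import observe, cams, robot gives the robot as it stands.
- The arm moves only by the tool jog_arm, never from a script. Its argument "plan" is one flat list of numbers, 7 for each row, row after row: the turn, a rotation vector about the tool's x, y, z in degrees, then the shift along the tool's x, y, z in cm, then the opening, from -1 (shut) to 1 (fully open). In form: [ax, ay, az, x, y, z, jaw, ax, ay, az, x, y, z, jaw, ...]. A call has 1 to 10 rows; each row is the pose to reach, as a shift and turn from the pose commanded when the call began, along the tool's axes at that moment; what a row does not reach only later rows make up. A row lasts 1/10 s, in which the tool goes at most 50 mm and 8.59 degrees, less where a joint would pass 70% of its speed; a pose out of reach is approached as far as the arm can. A call with a gripper value outside its range is refused whole. The fingers move at their own pace and stop on an object; "newtons" is the grip in N (left out, the last holds). Time passes only in rows, so rows that repeat a pose let the fingers close. It gives the time, the measured TCP pose, the force and the opening at its end, in the units of the state.
- observe(): the state, without advancing time (a new reading comes with each control period).
- cams.read_camera(name): name is "side" or "top" or "wrist"; returns a dict with "image" (384x512x3 uint8, red, green, blue), "fov_y" (degrees; the focal length in pixels is half the picture's height over the tangent of half this angle, whatever the lens; pixels are square), "cx", "cy" (the principal point, pixels), "k1" (the pictures are not rectified: a ray, as slopes to the right and down, at radius r is drawn at 1 + k1 r^2 times it, then the intrinsics apply), "T" (4x4, takes a point from camera to world coordinates). Camera axes: x right, y down, z forward; pixel columns grow to the right and rows downward; lengths in m; the calibration is good to about 2 mm. A picture is of the moment at which its call begins. There is no depth.
- robot.hand_in(): hands the job in, once; it reports no verdict.
The state is a dict: "time": time; "qpos": joint angles; "qvel": joint speeds; "joint_efforts": joint torques, N m; "tool_pos": TCP position; "tool_rot": TCP orientation; "contact_force": force on the tool from outside, world axes, zero at the start; "torque": the same for the moment, N m; "opening": finger opening in m.
Only numpy, scipy, OpenCV 4.12 (cv2) and the standard library are available. Lean on these libraries where they do the work, as an engineer would, in place of code of your own. Each camera call takes 0.05 s, during which the arm holds its last target.

## Task

Get the bottle mixer ready: take the angled brush from its rest, dip its bristles briefly into the small pot, dab them on the top of the mixer's central hub, and put the brush back in its rest. Then set the carousel over the hub, turned so that its three holes drop over the three studs and it sits fully home on the drive, and after that stand every small white dropper bottle from the bench upright in a cup of its own on the carousel. Do not tip the pot over or disturb the other things on the bench.

Things in the scene. Friction and masses are not known exactly. Their poses are not given: they have to be found in the camera images.
- drive: the fixed bottle-mixer drive: round white housing 176 mm wide, 44 mm high; on it a flange 100 mm wide, its top (the seat for the carousel) at z = 55 mm. From the seat rise a central hub (20 mm diameter, 34 mm high) and 3 dark pointed studs (9 mm diameter, 14 mm high) 30 mm from the centre, at 90, 210, 330 deg anticlockwise from its x axis. Origin: centre of underside, z up; any yaw.
- hub_top (a point): centre of the hub's flat top (14 mm across, above a 10 mm high taper), 89 mm above the bench
- carousel: loose disc, 0.35 kg, 174 mm wide, 8 mm thick, 22 mm bore, three 12 mm holes 30 mm from the centre at 90, 210, 330 deg from its x axis (fits at the drive's yaw or 120 deg either way). Arch handle over the centre: bar along x, 82 mm long, 12 mm wide, 12 mm high, its middle 66 mm above the underside, legs at x = -36.5, 36.5 mm. Origin: centre of underside, z up. On unaligned studs it stands 14 mm high.
- cradle (a point): where the brush handle's centre lies on the fixed grey brush rest, midway between its two forks, 72 mm above the bench; x along the rest (toward the brush head at the start). The forks, 8 mm thick, stand 48 mm either side along x; open slots 18 mm wide, flared on top, slot floor 66 mm and fork tips about 89 mm above the bench; foot 130 x 50 x 6 mm
- brush: loose angled brush, 45 g: wooden handle 150 mm long (x), 10 mm wide (y), 12 mm high (z); at x = 70 mm the head bends down at a right angle, ending in stiff black bristles (12 x 9 mm) 58 mm below the handle's centre line. Origin: centre of the handle, x towards the head, z up with the head hanging. At the start it lies level in both forks of the rest.
- bristles (a point): the end of the bristles: (70, 0, -58) mm in the brush's frame
- pot: loose small white lubricant pot, open at the top: outer diameter 60 mm, inner 54 mm, 42 mm high, inner floor 6 mm above its underside, 0.25 kg. Origin at the centre of the underside
- bottle0: a small white dropper bottle standing on the bench, 45 g (three to five are there, the rest absent): heavy-footed, body 36 mm diameter up to 50 mm, then a narrow neck and cap to 78 mm. Origin: centre of underside, z up the bottle. Bottles in the cardboard carton are not part of the job.
- bottle1: a small white dropper bottle standing on the bench, 45 g (three to five are there, the rest absent): heavy-footed, body 36 mm diameter up to 50 mm, then a narrow neck and cap to 78 mm. Origin: centre of underside, z up the bottle. Bottles in the cardboard carton are not part of the job.
- bottle2: a small white dropper bottle standing on the bench, 45 g (three to five are there, the rest absent): heavy-footed, body 36 mm diameter up to 50 mm, then a narrow neck and cap to 78 mm. Origin: centre of underside, z up the bottle. Bottles in the cardboard carton are not part of the job.
- bottle3: a small white dropper bottle standing on the bench, 45 g (three to five are there, the rest absent): heavy-footed, body 36 mm diameter up to 50 mm, then a narrow neck and cap to 78 mm. Origin: centre of underside, z up the bottle. Bottles in the cardboard carton are not part of the job.
- bottle4: a small white dropper bottle standing on the bench, 45 g (three to five are there, the rest absent): heavy-footed, body 36 mm diameter up to 50 mm, then a narrow neck and cap to 78 mm. Origin: centre of underside, z up the bottle. Bottles in the cardboard carton are not part of the job.
- cup0 (a point): centre of the floor of one cup of the carousel: 62 mm from the carousel's centre at 30 degrees from its x axis, at the disc's top face (8 mm above its underside). The cup is a white ring, inner diameter 43 mm, outer 48 mm, 20 mm high, on the disc
- cup1 (a point): centre of the floor of one cup of the carousel: 62 mm from the carousel's centre at 90 degrees from its x axis, at the disc's top face (8 mm above its underside). The cup is a white ring, inner diameter 43 mm, outer 48 mm, 20 mm high, on the disc
- cup2 (a point): centre of the floor of one cup of the carousel: 62 mm from the carousel's centre at 150 degrees from its x axis, at the disc's top face (8 mm above its underside). The cup is a white ring, inner diameter 43 mm, outer 48 mm, 20 mm high, on the disc
- cup3 (a point): centre of the floor of one cup of the carousel: 62 mm from the carousel's centre at 210 degrees from its x axis, at the disc's top face (8 mm above its underside). The cup is a white ring, inner diameter 43 mm, outer 48 mm, 20 mm high, on the disc
- cup4 (a point): centre of the floor of one cup of the carousel: 62 mm from the carousel's centre at 270 degrees from its x axis, at the disc's top face (8 mm above its underside). The cup is a white ring, inner diameter 43 mm, outer 48 mm, 20 mm high, on the disc
- cup5 (a point): centre of the floor of one cup of the carousel: 62 mm from the carousel's centre at 330 degrees from its x axis, at the disc's top face (8 mm above its underside). The cup is a white ring, inner diameter 43 mm, outer 48 mm, 20 mm high, on the disc
- burner: bystander: gas burner, iron foot 84 mm across, brass barrel 139 mm tall; origin at the centre of the underside
- dish: bystander: closed glass petri dish, 90 mm across, 15 mm tall, lying nearer the robot than the drive; origin at the centre of the underside
- jar: bystander: small amber jar with black lid, 58 mm across, 66 mm tall; origin at the centre of the underside
- tiprack: bystander: blue pipette-tip rack, 82 x 120 x 77 mm; origin at the centre of the underside
- pipette: bystander: white pipette lying on the bench, 200 mm long; origin on the bench 20 mm from the middle of its grip
- cap: bystander: loose white cap, 22 mm across, 19 mm tall; origin at the centre of the underside
Things that resemble listed ones, but are neither listed nor needed, are in the scene too. What is shaped like the bottle2 but green or orange is not meant. Leave any blue look-alike of the drive alone.

How it is judged:
On the way, in this order (a step that is already met when the one before it is completed fails the run):
1. the bristles are dipped into the pot, at least 8 mm below its rim (z of bristles in the frame of pot between 0 and 0.034 m and horizontal distance between bristles and pot below 0.026 m), for 0.2 s.
2. the bristles touch the top of the hub (horizontal distance between bristles and hub_top below 0.012 m and contact force between brush and drive above 0.2 N), for 0.1 s.
3. the brush is back in its rest and let go (distance between brush and cradle below 0.02 m and z of brush in the frame of cradle below 0.005 m and angle between brush's own z axis and vertical below 0.2 rad and contact force between brush and the fingers below 0.05 N), for 0.2 s.
4. the carousel sits fully home on the drive, the studs through its holes (horizontal distance between carousel and drive below 0.003 m and z of carousel in the frame of drive below 0.058 m and angle between carousel's own z axis and vertical below 0.03 rad), for 0.2 s.
At the end, for the whole second after the job is handed in: The carousel is home on the drive (centred within 3 mm, within 3 mm of the seat's height, level), the brush lies in its rest (within 20 mm, head down), the pot stands, and every bottle present stands upright on the floor of a cup (within 7 mm of the cup's centre), all at rest (all of step 3 and all of step 4 and linear speed of each of carousel, bottle0, bottle1, bottle2, bottle3, bottle4 below 0.02 m/s and angle between pot's own z axis and vertical below 0.15 rad and angle between each of bottle0, bottle1, bottle2, bottle3, bottle4's own z axis and vertical below 0.12 rad and z of bottle0 in the frame of carousel between 0.004 and 0.0115 m and (horizontal distance between bottle0 and cup0 below 0.007 m or horizontal distance between bottle0 and cup1 below 0.007 m or horizontal distance between bottle0 and cup2 below 0.007 m or horizontal distance between bottle0 and cup3 below 0.007 m or horizontal distance between bottle0 and cup4 below 0.007 m or horizontal distance between bottle0 and cup5 below 0.007 m) and z of bottle1 in the frame of carousel between 0.004 and 0.0115 m and (horizontal distance between bottle1 and cup0 below 0.007 m or horizontal distance between bottle1 and cup1 below 0.007 m or horizontal distance between bottle1 and cup2 below 0.007 m or horizontal distance between bottle1 and cup3 below 0.007 m or horizontal distance between bottle1 and cup4 below 0.007 m or horizontal distance between bottle1 and cup5 below 0.007 m) and z of bottle2 in the frame of carousel between 0.004 and 0.0115 m and (horizontal distance between bottle2 and cup0 below 0.007 m or horizontal distance between bottle2 and cup1 below 0.007 m or horizontal distance between bottle2 and cup2 below 0.007 m or horizontal distance between bottle2 and cup3 below 0.007 m or horizontal distance between bottle2 and cup4 below 0.007 m or horizontal distance between bottle2 and cup5 below 0.007 m) and z of bottle3 in the frame of carousel between 0.004 and 0.0115 m and (horizontal distance between bottle3 and cup0 below 0.007 m or horizontal distance between bottle3 and cup1 below 0.007 m or horizontal distance between bottle3 and cup2 below 0.007 m or horizontal distance between bottle3 and cup3 below 0.007 m or horizontal distance between bottle3 and cup4 below 0.007 m or horizontal distance between bottle3 and cup5 below 0.007 m) and z of bottle4 in the frame of carousel between 0.004 and 0.0115 m and (horizontal distance between bottle4 and cup0 below 0.007 m or horizontal distance between bottle4 and cup1 below 0.007 m or horizontal distance between bottle4 and cup2 below 0.007 m or horizontal distance between bottle4 and cup3 below 0.007 m or horizontal distance between bottle4 and cup4 below 0.007 m or horizontal distance between bottle4 and cup5 below 0.007 m)); the robot touches nothing.
It fails at once if the pot is tipped over (angle between pot's own z axis and vertical above 0.6 rad).
It fails at once if a bystander is pushed more than 4 cm from its place (distance of any of burner, dish, jar, tiprack, pipette, cap from where it was at the start of the episode above 0.04 m).
Of bottle0, bottle1, bottle2, bottle3, bottle4 only 3 to 5 are there at a start; the rules pass over those that are not, and their reading is None.
At some moment in a run one of carousel, bottle0, bottle1, bottle2, bottle3, bottle4 may be knocked a few centimetres aside while the robot is not near it.
It also fails if it takes over 210 s, if anything falls off the work surface, if the arm or the gripper's body presses on something with over 40 N, if the wrist force passes 120 N, or if a joint passes its speed limit or range.

## Working session

There is one attempt and no reset: what is moved stays moved. The work goes in short steps, Python scripts to look and compute and a tool call to move; the robot and the scene stay as the last step left them, time stands still between calls to the robot, and variables do not carry over. Pictures are saved under pics/ and viewed, and the job is handed in when it is done.

Besides the shell and the picture viewer there is one more tool, called after ">>>" by a JSON object that holds its "method" and its "body". jog_arm: Moves the arm, as the interface text tells. Its arguments: {"type":"object","properties":{"plan":{"type":"array"},"newtons":{"type":"number"}},"required":["plan"]}

```bash
ls; mkdir -p pics
python3 - <<'E'
from cell import observe, cams, robot
import cv2
s=observe();print(s)
for n in ["side","top","wrist"]:
    c=cams.read_camera(n);cv2.imwrite(f"pics/a_{n}.png",c["image"][:,:,::-1]);print(n,c["fov_y"],c["cx"],c["cy"],c["k1"],c["T"].round(4).tolist())
E
```

```text
pics
{'time': 0.0, 'qpos': array([-1.27799463e+00,  3.42733043e-01,  1.52501490e+00, -5.18160009e-05,
        1.27539275e+00, -1.45998819e-01]), 'qvel': array([-2.85410768e-04, -1.83472470e-04, -4.39477124e-04, -9.41448367e-05,
        2.14819473e-03,  1.97952648e-04]), 'joint_efforts': array([-2.42523247e-04, -4.31247747e+01, -2.44212931e+01,  7.17359106e-02,
        5.59916126e-02, -1.42572967e-04]), 'tool_pos': array([ 0.22293586, -0.47486571,  0.22604034]), 'tool_rot': array([3.02758996, 1.56924749, 1.89560927]), 'contact_force': array([-0.35588595,  0.33298871, -0.31540598]), 'torque': array([-0.02652302,  0.05107933, -0.00966912]), 'opening': 0.09185964409277056}
side 45.502659686523806 251.8927652564116 184.53448073278824 -0.05953871209760202 [[0.9881, -0.0623, 0.1409, 0.3541], [-0.1526, -0.5197, 0.8406, -1.0684], [0.0209, -0.8521, -0.523, 0.7358], [0.0, 0.0, 0.0, 1.0]]
top 54.18623021863313 260.6946575343001 189.4280711630513 -0.09272663436354485 [[-0.0279, -0.9977, 0.0615, 0.437], [-0.9994, 0.0266, -0.0214, -0.0058], [0.0197, -0.062, -0.9979, 1.0602], [0.0, 0.0, 0.0, 1.0]]
wrist 68.00113782648438 254.1424974744941 188.8744464204656 -0.06688620986912248 [[0.4234, -0.8607, -0.2828, 0.299], [-0.9059, -0.4032, -0.1295, -0.4404], [-0.0026, 0.311, -0.9504, 0.3846], [0.0, 0.0, 0.0, 1.0]]
```

View pics/a_top.png

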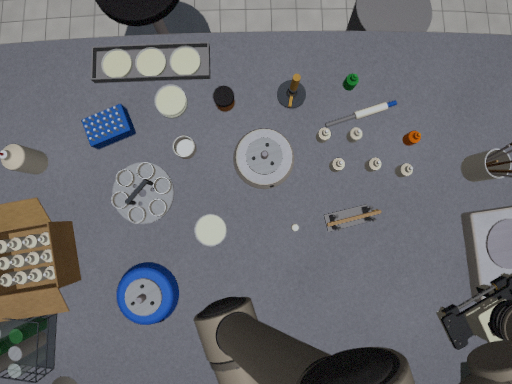

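View pics/a_side.png

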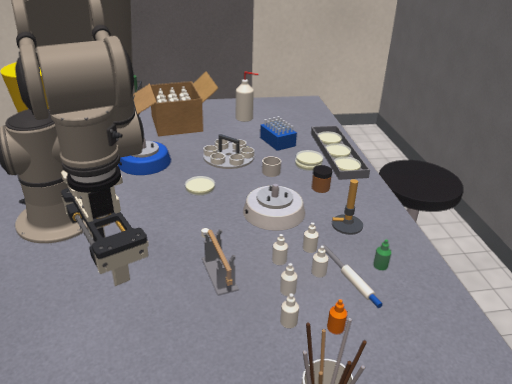

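View pics/a_wrist.png

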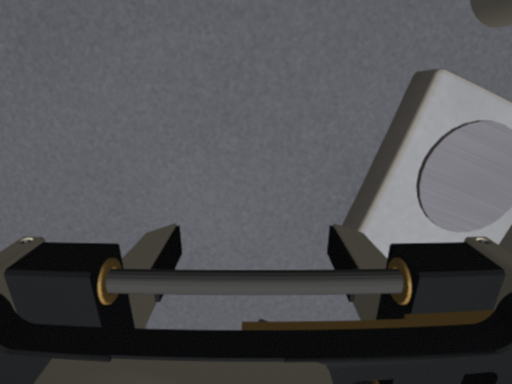

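```bash
cat > h.py <<'E'
import numpy as np, cv2
from scipy.spatial.transform import Rotation as Ro
from cell import observe, cams, robot
def K(c):
    f=c["image"].shape[0]/2/np.tan(np.radians(c["fov_y"])/2)
    return np.array([[f,0,c["cx"]],[0,f,c["cy"]],[0,0,1.]]),np.array([c["k1"],0,0,0,0.])
def ray(c,uv):
    k,d=K(c);p=cv2.undistortPoints(np.array(uv,float).reshape(-1,1,2),k,d).reshape(-1,2)
    v=np.c_[p,np.ones(len(p))]@c["T"][:3,:3].T
    return c["T"][:3,3],v
def onz(c,uv,z):
    o,v=ray(c,uv);return (o+v*((z-o[2])/v[:,2])[:,None])[:, :2]
def proj(c,P):
    k,d=K(c);P=np.atleast_2d(np.array(P,float));Ti=np.linalg.inv(c["T"])
    q=P@Ti[:3,:3].T+Ti[:3,3]
    return cv2.projectPoints(q,np.zeros(3),np.zeros(3),k,d)[0].reshape(-1,2)
def tri(c1,u1,c2,u2):
    (o1,v1),(o2,v2)=ray(c1,u1),ray(c2,u2);v1=v1[0];v2=v2[0]
    A=np.c_[v1,-v2];s=np.linalg.lstsq(A,o2-o1,rcond=None)[0]
    a=o1+v1*s[0];b=o2+v2*s[1];return (a+b)/2,np.linalg.norm(a-b)
def Rt(s=None):
    s=s or observe();return Ro.from_euler('xyz',s["tool_rot"]).as_matrix(),s["tool_pos"]
def crop(c,name,x0,y0,x1,y1,k):
    im=c["image"][y0:y1,x0:x1,::-1];im=cv2.resize(im,None,fx=k,fy=k,interpolation=cv2.INTER_CUBIC);cv2.imwrite("pics/"+name+".png",im)
def down(yaw):  # tool pointing down, z (jaw) along world heading yaw
    x=np.array([0,0,-1.]);z=np.array([np.cos(yaw),np.sin(yaw),0]);return np.c_[x,np.cross(z,x),z]
def go(P,yaw,base=None):
    """row numbers from the present pose (or base (R,p)) to TCP P, tool down, jaw along yaw or yaw+pi, nearest"""
    R,p=base or Rt()
    best=None
    for y in (yaw,yaw+np.pi):
        rv=np.degrees(Ro.from_matrix(R.T@down(y)).as_rotvec())
        if best is None or np.linalg.norm(rv)<np.linalg.norm(best):best=rv
    sh=R.T@(np.array(P)-p)*100
    print("turn",best.round(2),"shift",sh.round(2)); return best,sh
E
python3 - <<'E'
from h import *
c=cams.read_camera("top");s=cams.read_camera("side")
crop(c,"t1",100,50,300,200,4); crop(c,"t2",280,60,430,240,3)
crop(s,"s1",190,140,350,340,3);crop(c,"t3",90,140,250,340,3)
R,p=Rt();print(R.round(3))
E
```

```text
[[-0.     0.905  0.425]
 [ 0.001  0.425 -0.905]
 [-1.     0.    -0.001]]
```

View pics/t1.png

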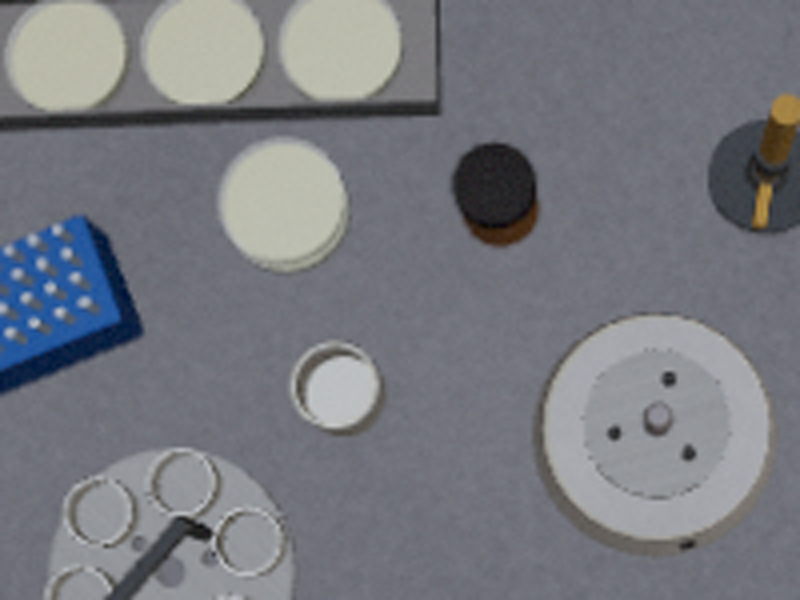

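View pics/t2.png

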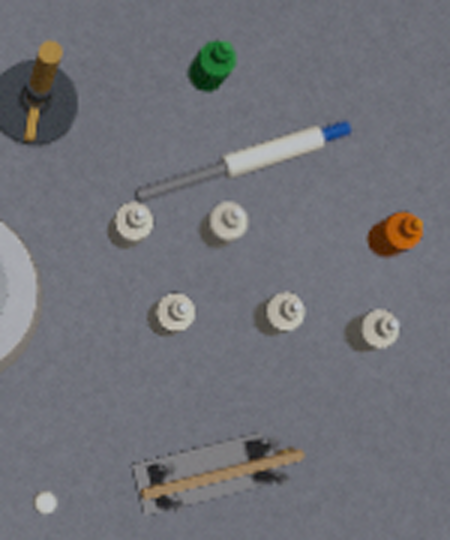

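View pics/s1.png

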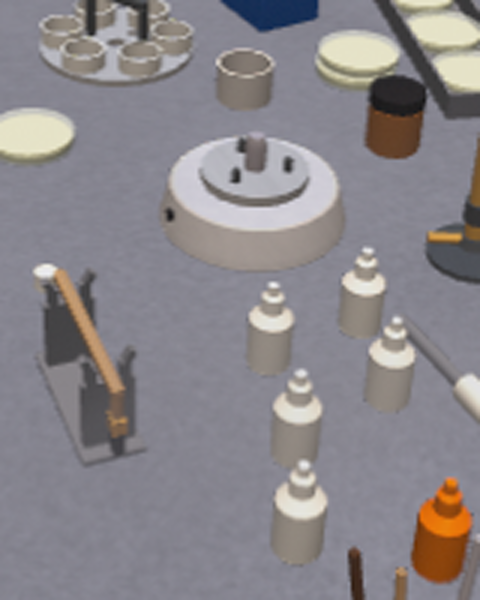

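View pics/t3.png

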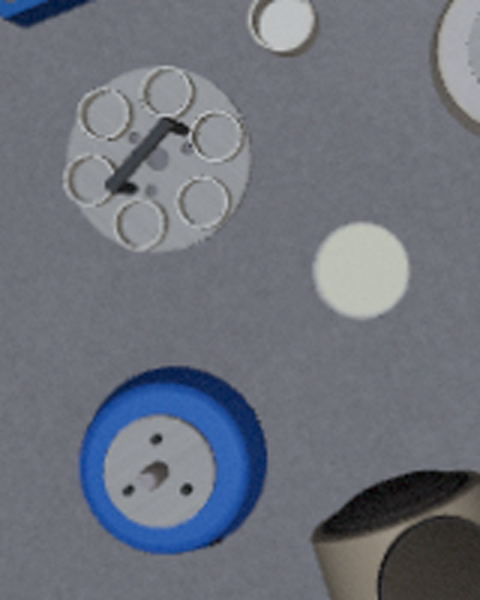

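Run:
```python
from h import *
c=cams.read_camera("top");s=cams.read_camera("side")
t=lambda uv,z:onz(c,uv,z).round(4).tolist()
# hub top, studs
o=lambda x,y:[100+x/4,50+y/4]
print("hub",t([o(657,415)],.089),"studs",t([o(669,379),o(614,433),o(689,453)],.069))
hsv=cv2.cvtColor(c["image"],cv2.COLOR_RGB2HSV)
m=((hsv[...,2]>170)&(hsv[...,1]<60)).astype(np.uint8)
n,l,st,ce=cv2.connectedComponentsWithStats(m)
for i in range(1,n):
    if 15<st[i,4]<6000: print(st[i].tolist(),ce[i].round(1).tolist(),t([ce[i]],0.05),end='\n')
# bottle tips
b=lambda x,y:[280+x/3,60+y/3]
B=[b(133,215),b(229,216),b(177,307),b(290,309),b(384,323)]
print("bottles",t(B,.076))
print("brush axis",t([b(143,494),b(303,454)],.078))
print("cap",t([[295,228]],.019),"dish",t([[210,230]],.015))
print("pot",t([o(338,388)],.042))
r=lambda x,y:[90+x/3,140+y/3]
print("cups",t([r(168,91),r(218,136),r(204,203),r(141,224),r(91,180),r(106,113)],.028),"handle",t([r(122,185),r(168,125)],.072))
print("s/top hub tri",tri(c,[o(657,415)],s,[[190+255/3,140+135/3]]))
```

```text
hub [[0.5898, -0.0385]] studs [[0.6171, -0.0479], [0.5816, -0.0102], [0.567, -0.0597]]
[137, 49, 28, 27, 615] [150.5, 62.1] [[0.8637, 0.2705]]
[171, 48, 29, 26, 620] [184.8, 60.7] [[0.8643, 0.174]]
[103, 51, 28, 26, 597] [116.5, 63.4] [[0.864, 0.3672]]
[156, 86, 30, 29, 688] [170.2, 100.0] [[0.7526, 0.2148]]
[356, 103, 32, 14, 199] [371.6, 109.6] [[0.7136, -0.3425]]
[319, 128, 12, 12, 81] [324.4, 133.5] [[0.6484, -0.2066]]
[351, 128, 11, 11, 63] [356.1, 133.4] [[0.647, -0.295]]
[238, 130, 54, 52, 1013] [264.7, 154.6] [[0.5937, -0.0409]]
[176, 139, 18, 18, 239] [184.7, 147.6] [[0.6187, 0.1759]]
[3, 145, 21, 24, 293] [14.6, 157.8] [[0.6064, 0.6591]]
[0, 150, 7, 9, 34] [3.2, 154.0] [[0.6185, 0.6942]]
[333, 158, 12, 12, 90] [338.5, 163.6] [[0.5641, -0.242]]
[370, 158, 11, 12, 71] [375.0, 163.8] [[0.5614, -0.3437]]
[402, 164, 11, 12, 63] [406.4, 169.4] [[0.5438, -0.4323]]
[195, 215, 31, 30, 732] [210.3, 229.6] [[0.395, 0.1107]]
[292, 224, 7, 7, 35] [294.9, 227.1] [[0.3952, -0.1167]]
[41, 233, 9, 13, 52] [45.2, 239.2] [[0.3783, 0.5663]]
[476, 233, 11, 13, 50] [480.8, 238.7] [[0.344, -0.641
[... 432 characters left out ...]
9]]
[28, 269, 14, 13, 76] [35.8, 275.3] [[0.28, 0.5951]]
[15, 272, 12, 12, 74] [21.4, 277.7] [[0.2735, 0.6377]]
[3, 274, 12, 12, 62] [8.2, 279.3] [[0.269, 0.6776]]
[479, 307, 21, 35, 218] [487.3, 324.2] [[0.1027, -0.6537]]
bottles [[0.6478, -0.2014], [0.6454, -0.2884], [0.5643, -0.2374], [0.5603, -0.3398], [0.5458, -0.426]]
brush axis [[0.4001, -0.2001], [0.4307, -0.3447]]
cap [[0.3915, -0.1202]] dish [[0.3924, 0.1155]]
pot [[0.6217, 0.1779]]
cups [[0.5621, 0.2886], [0.5191, 0.2424], [0.4578, 0.2562], [0.44, 0.3149], [0.4816, 0.3613], [0.5433, 0.3469]] handle [[0.4746, 0.3179], [0.5265, 0.2763]]
s/top hub tri (array([ 0.58998487, -0.03849845,  0.08895985]), np.float64(0.0002570400482654039))
```

Run:
```python
from h import *
go([.4154,-.2724,.15],np.radians(12)); print(observe()['time'])
```

```text
turn [-7.686e+01 -2.000e-02 -1.000e-02] shift [  7.66  26.03 -10.18]
0.35
```

>>> {"method": "jog_arm", "body": {"plan": [-76.9,0,0,7.6,26,-10.2,0,-76.9,0,0,7.6,26,-10.2,0,-76.9,0,0,7.6,26,-10.2,0,-76.9,0,0,7.6,26,-10.2,0,-76.9,0,0,7.6,26,-10.2,0,-76.9,0,0,7.6,26,-10.2,0,-76.9,0,0,7.6,26,-10.2,0,-76.9,0,0,7.6,26,-10.2,0,-76.9,0,0,7.6,26,-10.2,0,-76.9,0,0,7.6,26,-10.2,0], "newtons": 25}}

```text
time: 1.35
tool_pos: [0.4152, -0.2723, 0.1507]
tool_rot: [-2.446, 1.571, -2.234]
contact_force: [0.5, 0.5, -0.3]
opening: 0.046
```

Run:
```python
from h import *
c=cams.read_camera("wrist");crop(c,"w1",0,0,512,384,1.5)
t=cams.read_camera("top");crop(t,"t4",280,180,420,280,5)
s=observe();print(s['tool_pos'],s['opening'])
go([.4154,-.2724,.15],np.radians(12))
```

```text
[ 0.41511508 -0.27249807  0.15073665] 0.04578180200354272
turn [-0.18  0.    0.  ] shift [0.07 0.   0.03]
```

View pics/w1.png

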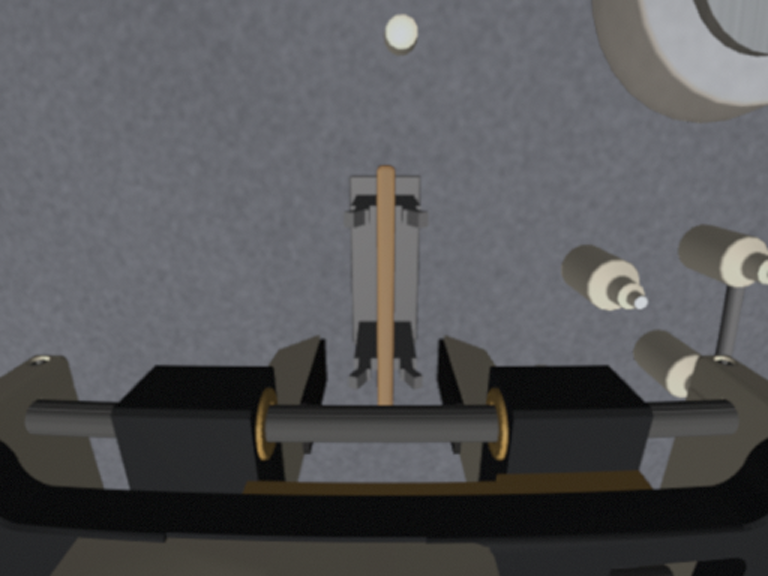

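View pics/t4.png

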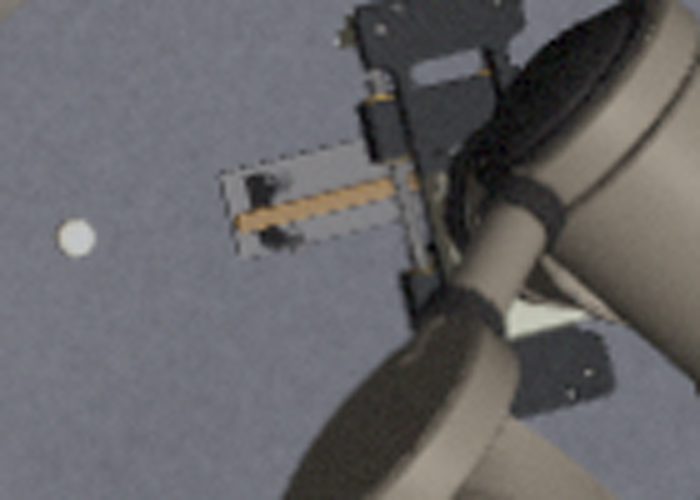

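Run:
```python
from h import *
c=cams.read_camera("wrist");f=lambda *a:[[x/1.5,y/1.5] for x,y in a]
print("tail",onz(c,f((385,166)),.078),"axis pts",onz(c,f((385,190),(386,390)),.078))
print("foot corners",onz(c,f((350,177),(420,177)),.006))
print("fork tips",onz(c,f((350,212),(424,212),(355,378),(418,378)),.087))
print("b",onz(c,f((640,301)),.078))
```

```text
tail [[ 0.40093634 -0.20078704]] axis pts [[ 0.40349898 -0.21298298]
 [ 0.42927583 -0.3324391 ]]
foot corners [[ 0.37989942 -0.21606291]
 [ 0.42744487 -0.2061768 ]]
fork tips [[ 0.38774309 -0.22686239]
 [ 0.4254325  -0.21902254]
 [ 0.40835472 -0.32265825]
 [ 0.44488659 -0.31507293]]
b [[ 0.56452998 -0.2442167 ]]
```

Run:
```python
from h import *
go([.4166,-.2728,.054],np.radians(12.2))
```

```text
turn [-0.37  0.    0.01] shift [ 9.68 -0.05  0.14]
```

>>> {"method": "jog_arm", "body": {"plan": [-0.4,0,0,4,-0.05,0.14,0,-0.4,0,0,8,-0.05,0.14,0,-0.4,0,0,9.7,-0.05,0.14,0,-0.4,0,0,9.7,-0.05,0.14,0,-0.4,0,0,9.7,-0.05,0.14,-1,-0.4,0,0,9.7,-0.05,0.14,-1,-0.4,0,0,9.7,-0.05,0.14,-1,-0.4,0,0,9.7,-0.05,0.14,-1,-0.4,0,0,9.7,-0.05,0.14,-1,-0.4,0,0,9.7,-0.05,0.14,-1], "newtons": 25}}

```text
time: 2.5
tool_pos: [0.4168, -0.2729, 0.0543]
tool_rot: [-0.956, 1.57, -0.739]
contact_force: [-1.1, 1.0, 4.4]
opening: 0.0094
```

>>> {"method": "jog_arm", "body": {"plan": [0,0,0,-4,0,0,-1,0,0,0,-8,0,0,-1,0,0,0,-12,0,0,-1,0,0,0,-15,0,0,-1,0,0,0,-15,0,0,-1,0,0,0,-15,0,0,-1]}}

```text
time: 3.1
tool_pos: [0.4165, -0.2726, 0.2039]
tool_rot: [-1.02, 1.57, -0.802]
contact_force: [-0.5, -0.1, -0.4]
opening: 0.0096
```

Run:
```python
from h import *
c=cams.read_camera("wrist");crop(c,"w2",0,0,512,384,1.5)
s=cams.read_camera("side");crop(s,"s2",150,100,350,330,2.6)
st=observe();print(st['tool_pos'],st['opening'],st['contact_force'])
```

```text
[ 0.41593283 -0.2721114   0.20244065] 0.009363401712099007 [ 0.47374725  0.32111499 -0.01386184]
```

View pics/w2.png

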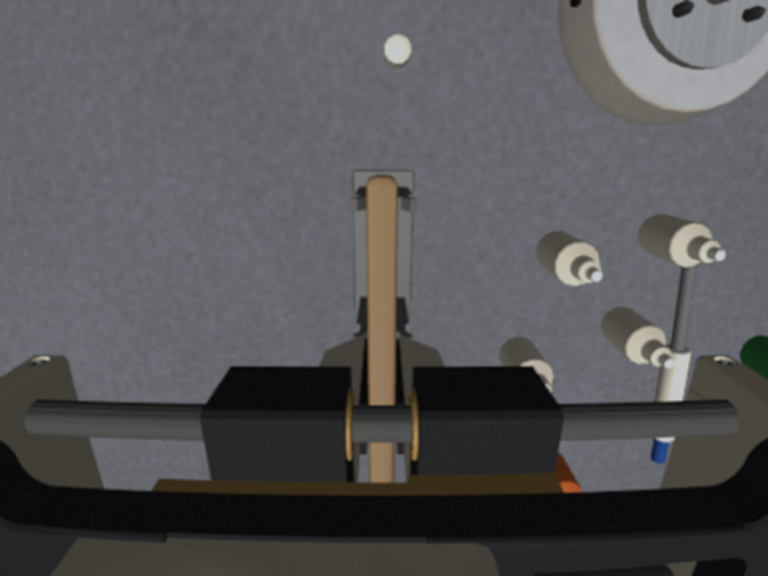

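View pics/s2.png

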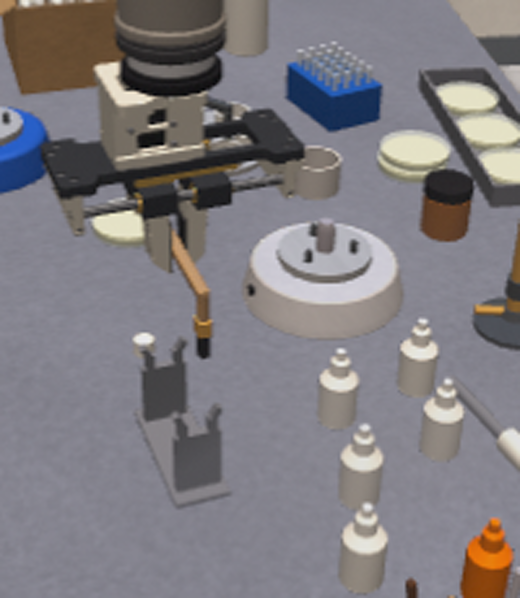

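Run:
```python
from h import *
s=cams.read_camera("side");w=cams.read_camera("wrist")
R,p=Rt();print(R.round(3),p)
d=np.array([.211,-.977,0])
for z in (.017,.019,.021): print(z,proj(s,[p+[0,0,z]+.07*d-[0,0,.058], p+[0,0,z]+.07*d]))
print("tail",[[381/1.5,177/1.5]],proj(w,[p+[0,0,.025]-.075*d,p+[0,0,.018]-.07*d]))
```

```text
[[-0.002 -0.215  0.977]
 [ 0.002  0.977  0.215]
 [-1.     0.002 -0.002]] [ 0.41599458 -0.2721988   0.20231819]
0.017 [[228.42353766 237.31701447]
 [228.23440816 213.80548445]]
0.019 [[228.41710675 236.53270362]
 [228.22779128 212.96557103]]
0.021 [[228.41066924 235.74655644]
 [228.22116822 212.12365068]]
tail [[254.0, 118.0]] [[257.26419383 116.57227118]
 [257.09058278 126.15337772]]
```

Run:
```python
from h import *
go([.6069,.2463,.2023],np.radians(12.2))
```

```text
turn [ 0.24 -0.1  -0.13] shift [ 0.06 46.52 29.81]
```

>>> {"method": "jog_arm", "body": {"plan": [0,0,0,0,4,2.5,-1,0,0,0,0,8,5,-1,0,0,0,0,12,7.6,-1,0,0,0,0,16,10.2,-1,0,0,0,0,20,12.8,-1,0,0,0,0,24,15.4,-1,0,0,0,0,28,18,-1,0,0,0,0,32,20.5,-1,0,0,0,0,36,23,-1,0,0,0,0,38,24.4,-1]}}

```text
time: 4.3
tool_pos: [0.573, 0.1546, 0.2022]
tool_rot: [2.674, 1.569, 2.894]
contact_force: [-0.4, -0.6, 0.3]
opening: 0.0096
```

Run:
```python
from h import *
s=observe();print(s['tool_pos'],s['opening'])
go([.6069,.2463,.2023],np.radians(12.2))
```

```text
[0.57298478 0.1545721  0.20217184] 0.00962128279151062
turn [ 0.39 -0.11 -0.05] shift [-0.01  8.21  5.31]
```

>>> {"method": "jog_arm", "body": {"plan": [0,0,0,0,4,2.6,-1,0,0,0,0,8.2,5.3,-1,0,0,0,0,8.2,5.3,-1,0,0,0,0,8.2,5.3,-1]}}

```text
time: 4.7
tool_pos: [0.6065, 0.2434, 0.2015]
tool_rot: [-2.965, 1.567, -2.745]
contact_force: [-0.9, -0.6, 0.3]
opening: 0.0098
```

Run:
```python
from h import *
s=observe();print(s['tool_pos'],s['opening'],s['contact_force'])
c=cams.read_camera("side");crop(c,"s3",200,80,350,200,5);w=cams.read_camera("wrist");crop(w,"w3",0,0,512,384,1.5)
t=cams.read_camera("top");crop(t,"t5",100,80,280,220,4)
go([.6069,.2463,.0575],np.radians(12.2))
```

```text
[0.60647006 0.24337953 0.20153088] 0.009770268760335574 [-0.86787183 -0.62560933  0.31385182]
turn [ 0.17 -0.07  0.03] shift [14.57  0.5   0.14]
```

View pics/s3.png

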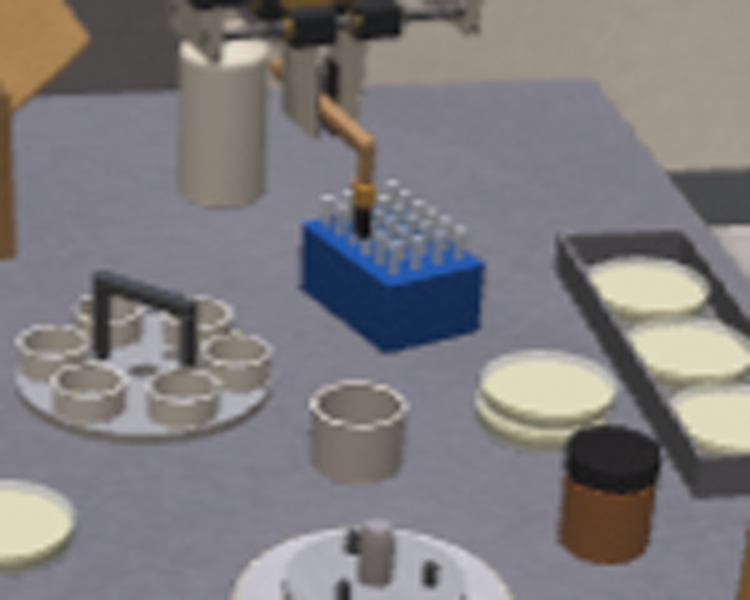

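View pics/t5.png

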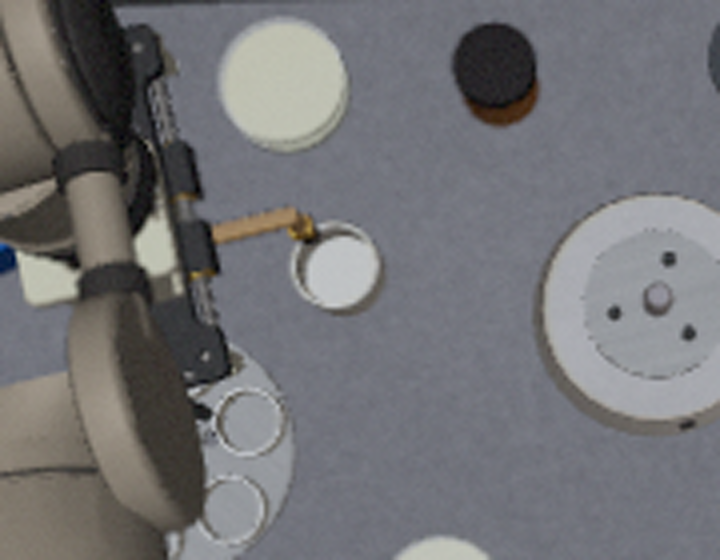

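Run:
```python
from h import *
s=cams.read_camera("side");t=cams.read_camera("top")
print(onz(s,[[200+358/5,80+403/5]],.042)); print(onz(t,[[100+337/4,80+267/4]],.042))
R,p=Rt();print(proj(t,[p+[.0148,-.0684,-.0395]])*1, "tool bristles top crop px",(proj(t,[p+[.0148,-.0684,-.0395]])-[100,80])*4)
```

```text
[[0.62541759 0.18291259]]
[[0.62243487 0.17862538]]
[[177.4317388  138.08097684]] tool bristles top crop px [[309.7269552  232.32390736]]
```

>>> {"method": "jog_arm", "body": {"plan": [0,0,0,0,0.6,0.4,-1,0,0,0,4,0.6,0.4,-1,0,0,0,8,0.6,0.4,-1,0,0,0,11,0.6,0.4,-1,0,0,0,14.4,0.6,0.4,-1,0,0,0,14.4,0.6,0.4,-1,0,0,0,14.4,0.6,0.4,-1,0,0,0,14.4,0.6,0.4,-1,0,0,0,14.4,0.6,0.4,-1,0,0,0,14.4,0.6,0.4,-1]}}

```text
time: 5.95
tool_pos: [0.6105, 0.2494, 0.0614]
tool_rot: [0.03, 1.568, 0.247]
contact_force: [-0.1, -0.1, -0.6]
opening: 0.0098
```

Run:
```python
from h import *
s=observe();print(s['tool_pos'],s['opening'],s['contact_force'])
c=cams.read_camera("side");crop(c,"s4",220,100,320,200,6)
t=cams.read_camera("top");crop(t,"t6",150,120,230,180,6)
```

```text
[0.61047468 0.24942773 0.06141193] 0.009822057710073488 [-0.11285679 -0.11489287 -0.64924912]
```

View pics/s4.png

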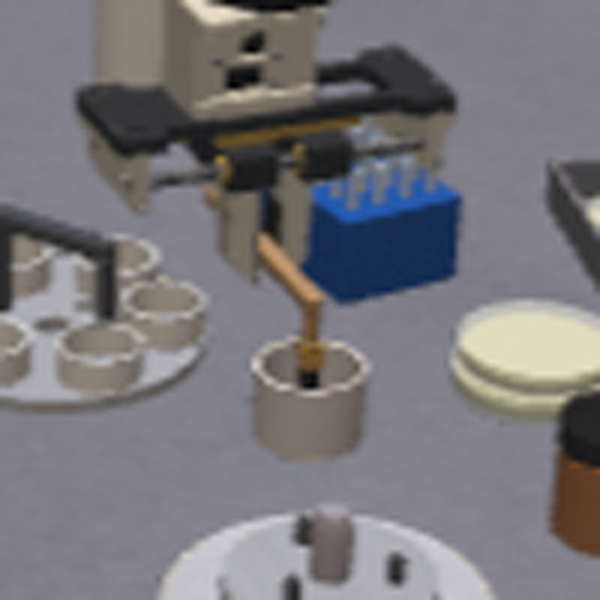

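View pics/t6.png

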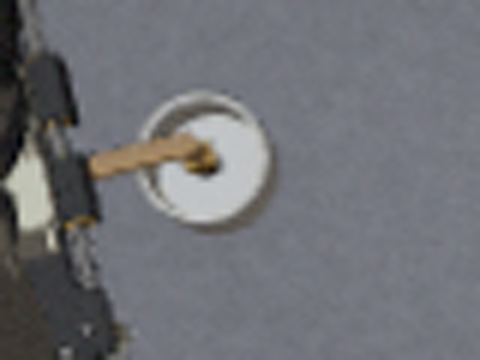

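>>> {"method": "jog_arm", "body": {"plan": [0,0,0,0.4,0,0,-1,0,0,0,0.4,0,0,-1,0,0,0,0.4,0,0,-1,0,0,0,-4,0,0,-1,0,0,0,-8,0,0,-1,0,0,0,-12,0,0,-1,0,0,0,-14.4,0,0,-1,0,0,0,-14.4,0,0,-1]}}

```text
time: 6.85
tool_pos: [0.6115, 0.2498, 0.2084]
tool_rot: [0.042, 1.562, 0.259]
contact_force: [-1.3, -0.5, -0.5]
opening: 0.0094
```

Run:
```python
from h import *
s=observe();print(s['tool_pos'],s['opening'],s['contact_force'])
d=np.array([.211,-.977])
h=np.array([.589,-.039])-.07*d; print(h)
go([*h,.20],np.radians(12.2))
```

```text
[0.61152329 0.24976318 0.20842571] 0.009395089970446295 [-1.26521683 -0.46312859 -0.45996311]
[0.57423 0.02939]
turn [ 0.25  0.48 -0.02] shift [  0.76 -20.72  -8.4 ]
```

>>> {"method": "jog_arm", "body": {"plan": [0,0,0,0.5,-4,-1.6,-1,0,0,0,0.5,-8,-3.2,-1,0,0,0,0.5,-12,-4.8,-1,0,0,0,0.5,-16,-6.4,-1,0,0,0,0.5,-20.7,-8.4,-1,0,0,0,0.5,-20.7,-8.4,-1,0,0,0,0.5,-20.7,-8.4,-1,0,0,0,0.5,-20.7,-8.4,-1]}}

```text
time: 7.65
tool_pos: [0.5721, 0.0297, 0.1979]
tool_rot: [2.53, 1.57, 2.747]
contact_force: [0.4, 0.8, -0.5]
opening: 0.0094
```

Run:
```python
from h import *
s=observe();print(s['tool_pos'],s['opening'],s['contact_force'])
c=cams.read_camera("side");crop(c,"s5",220,100,330,230,5)
t=cams.read_camera("top");crop(t,"t7",220,120,310,190,7)
go([.5742,.0294,.145],np.radians(12.2))
p=s['tool_pos'];b=p+[.0148,-.0684,-.0395];print(b,(proj(t,b)-[220,120])*7,(proj(c,b)-[220,100])*5)
```

```text
[0.57209658 0.02974777 0.19792621] 0.009440421224113222 [ 0.35661577  0.76127023 -0.47974532]
turn [ 0.34 -0.03 -0.02] shift [ 5.32 -0.13  0.18]
[ 0.58689658 -0.03865223  0.15842621] [[316.32726232 213.28758325]] [[275.2871306  312.77700321]]
```

View pics/s5.png

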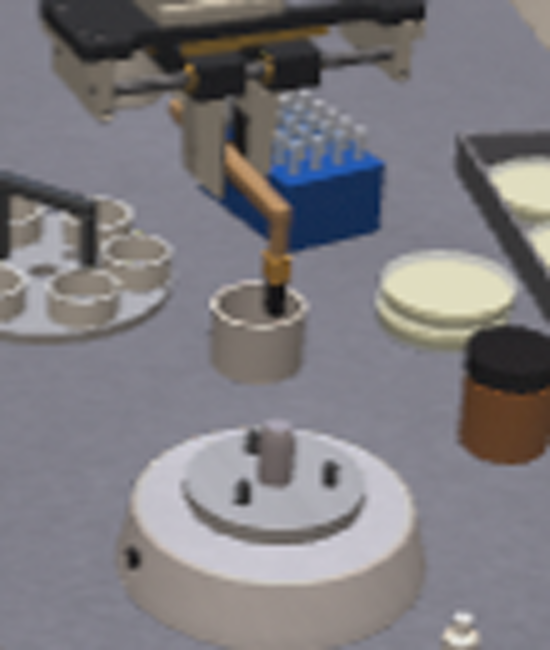

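View pics/t7.png

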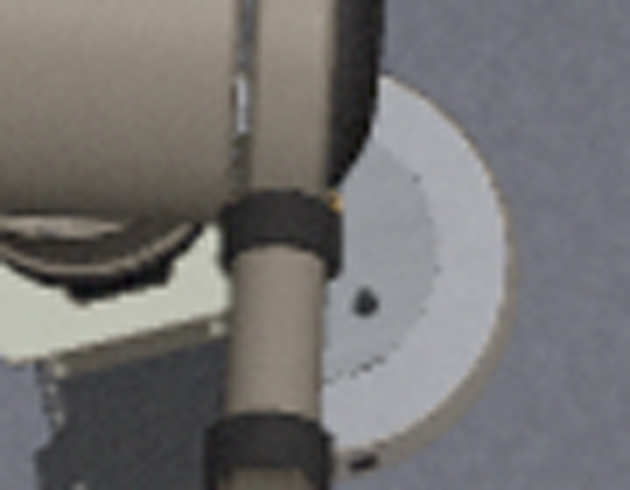

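>>> {"method": "jog_arm", "body": {"plan": [0,0,0,3,-0.1,0.2,-1,0,0,0,6,-0.1,0.2,-1,0,0,0,6.6,-0.1,0.2,-1,0,0,0,6.6,-0.1,0.2,-1,0,0,0,6.8,-0.1,0.2,-1,0,0,0,6.8,-0.1,0.2,-1]}}

```text
time: 8.35
tool_pos: [0.5752, 0.0286, 0.132]
tool_rot: [-0.347, 1.568, -0.129]
contact_force: [-0.4, 0.2, -0.6]
opening: 0.0097
```

Run:
```python
from h import *
s=observe();print(s['tool_pos'],s['opening'],s['contact_force'])
c=cams.read_camera("side");crop(c,"s6",220,100,330,230,5)
p=s['tool_pos'];b=p+[.0148,-.0684,-.0395];print(b)
```

```text
[0.57523236 0.02859006 0.13196352] 0.009697136816038983 [-0.40765675  0.19171452 -0.56191849]
[ 0.59003236 -0.03980994  0.09246352]
```

View pics/s6.png

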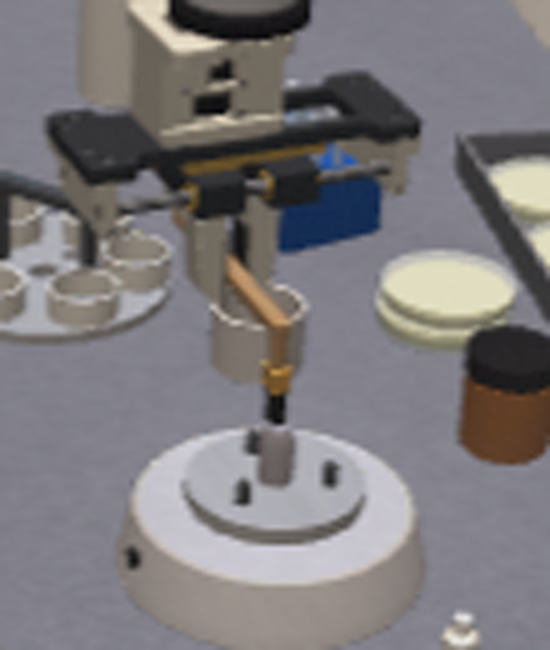

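Well over the hub, about 3.5 mm above it. Lowering in small steps.

>>> {"method": "jog_arm", "body": {"plan": [0,0,0,0.2,0,0,-1,0,0,0,0.3,0,0,-1,0,0,0,0.4,0,0,-1,0,0,0,0.4,0,0,-1]}}

```text
time: 8.8
tool_pos: [0.5749, 0.0292, 0.1279]
tool_rot: [0.268, 1.569, 0.485]
contact_force: [-1.1, 5.5, 6.1]
opening: 0.0102
```

>>> {"method": "jog_arm", "body": {"plan": [0,0,0,0.05,0,0,-1,0,0,0,0.05,0,0,-1,0,0,0,0.05,0,0,-1]}}

```text
time: 9.1
tool_pos: [0.575, 0.0294, 0.1276]
tool_rot: [0.268, 1.568, 0.485]
contact_force: [-2.1, 5.3, 8.4]
opening: 0.0097
```

Run:
```python
from h import *
s=observe();print(s['tool_pos'],s['opening'],s['contact_force'])
c=cams.read_camera("side");crop(c,"s7",220,100,330,230,5)
s=observe();print(s['contact_force'])
```

```text
[0.5749664  0.02939316 0.12760256] 0.009704140263851257 [-2.0709146   5.30407006  8.36487687]
[-1.97690399  5.40611222  7.56922353]
```

View pics/s7.png

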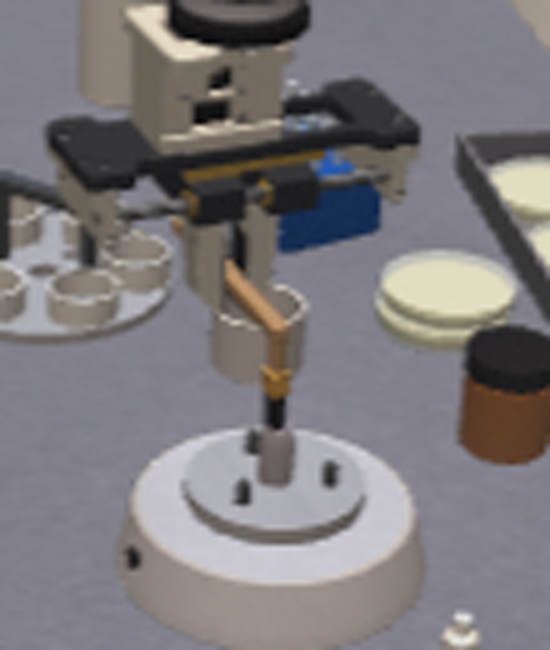

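Touching at about 8 N. Lift, return to the rest.

>>> {"method": "jog_arm", "body": {"plan": [0,0,0,-2,0,0,-1,0,0,0,-5,0,0,-1,0,0,0,-7,0,0,-1,0,0,0,-7,0,0,-1]}}

```text
time: 9.55
tool_pos: [0.576, 0.0282, 0.1993]
tool_rot: [-0.337, 1.565, -0.12]
contact_force: [0.3, 1.0, -0.4]
opening: 0.0096
```

Run:
```python
from h import *
s=observe();print(s['tool_pos'],s['opening'],s['contact_force'])
go([.4168,-.2729,.20],np.radians(12.2))
```

```text
[0.57601747 0.02816732 0.19925558] 0.009582103749789943 [ 0.32822308  0.95250447 -0.43711195]
turn [0.24 0.34 0.12] shift [ -0.15 -25.97 -22.03]
```

>>> {"method": "jog_arm", "body": {"plan": [0,0,0,0,-3.8,-3.2,-1,0,0,0,0,-7.6,-6.4,-1,0,0,0,0,-11.4,-9.6,-1,0,0,0,0,-15.2,-12.8,-1,0,0,0,0,-19,-16,-1,0,0,0,0,-22.8,-19.2,-1,0,0,0,0,-26,-22,-1,0,0,0,0,-26,-22,-1,0,0,0,0,-26,-22,-1,0,0,0,0,-26,-22,-1]}}

```text
time: 10.55
tool_pos: [0.4157, -0.2719, 0.1955]
tool_rot: [1.942, 1.57, 2.16]
contact_force: [-0.2, -0.4, -1.3]
opening: 0.0097
```

Run:
```python
from h import *
s=observe();print(s['tool_pos'],s['opening'],s['contact_force'])
c=cams.read_camera("wrist");crop(c,"w8",0,0,512,384,1.5)
s=cams.read_camera("side");crop(s,"s8",150,100,350,330,2.6)
go([.4168,-.2729,.09],np.radians(12.2))
go([.4168,-.2729,.056],np.radians(12.2))
```

```text
[ 0.41570597 -0.27191596  0.19554964] 0.009666042027320798 [-0.22471241 -0.35637145 -1.31301306]
turn [ 0.35 -0.02 -0.03] shift [10.59 -0.15  0.05]
turn [ 0.35 -0.02 -0.03] shift [13.99 -0.15  0.05]
```

View pics/w8.png

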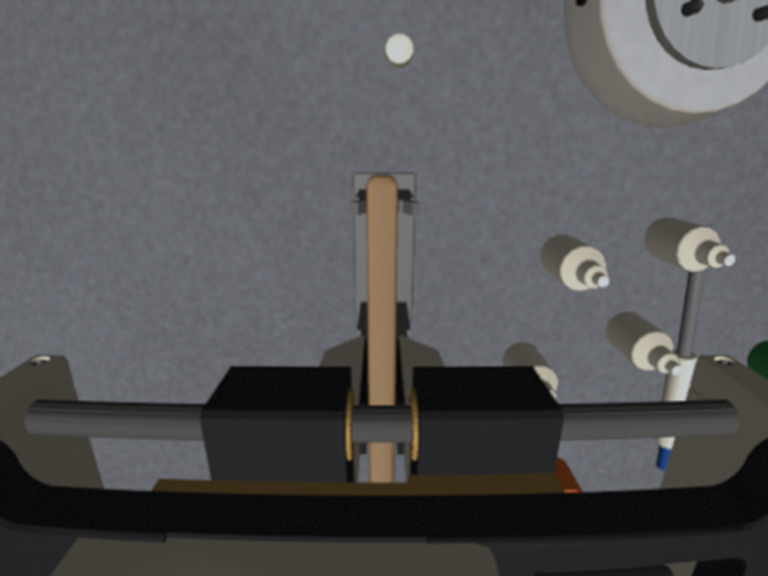

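View pics/s8.png

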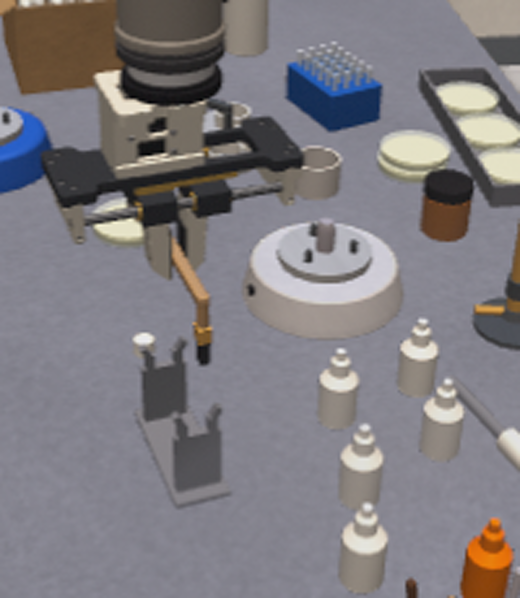

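Aligned over the rest; lower in, release.

>>> {"method": "jog_arm", "body": {"plan": [0.3,0,0,4,-0.15,0.05,-1,0.3,0,0,8,-0.15,0.05,-1,0.3,0,0,11,-0.15,0.05,-1,0.3,0,0,12.5,-0.15,0.05,-1,0.3,0,0,13.5,-0.15,0.05,-1,0.3,0,0,14,-0.15,0.05,-1,0.3,0,0,14,-0.15,0.05,-1]}}

```text
time: 11.35
tool_pos: [0.4168, -0.2739, 0.0562]
tool_rot: [-1.177, 1.571, -0.964]
contact_force: [0.1, -0.2, -0.3]
opening: 0.0095
```

>>> {"method": "jog_arm", "body": {"plan": [0,0,0,0.2,0.1,0,-1,0,0,0,0.2,0.1,0,-1,0,0,0,0.2,0.1,0,-0.2,0,0,0,0.2,0.1,0,-0.2,0,0,0,0.2,0.1,0,-0.2,0,0,0,0.2,0.1,0,-0.2,0,0,0,0.2,0.1,0,-0.2,0,0,0,-3,0.1,0,-0.2,0,0,0,-7,0.1,0,-0.2,0,0,0,-12,0.1,0,-0.2]}}

```text
time: 12.35
tool_pos: [0.4153, -0.2725, 0.1763]
tool_rot: [2.204, 1.567, 2.415]
contact_force: [1.1, -0.4, 0.4]
opening: 0.0368
```

Run:
```python
from h import *
s=observe();print(s['tool_pos'],s['opening'],s['contact_force'])
c=cams.read_camera("wrist");crop(c,"w9",0,0,512,384,1.5)
s=cams.read_camera("side");crop(s,"s9",150,100,350,330,2.6)
# side/top bottle etc
```

```text
[ 0.41529812 -0.27253027  0.17634479] 0.036812686251443474 [ 1.13073869 -0.36667251  0.37527833]
```

View pics/w9.png

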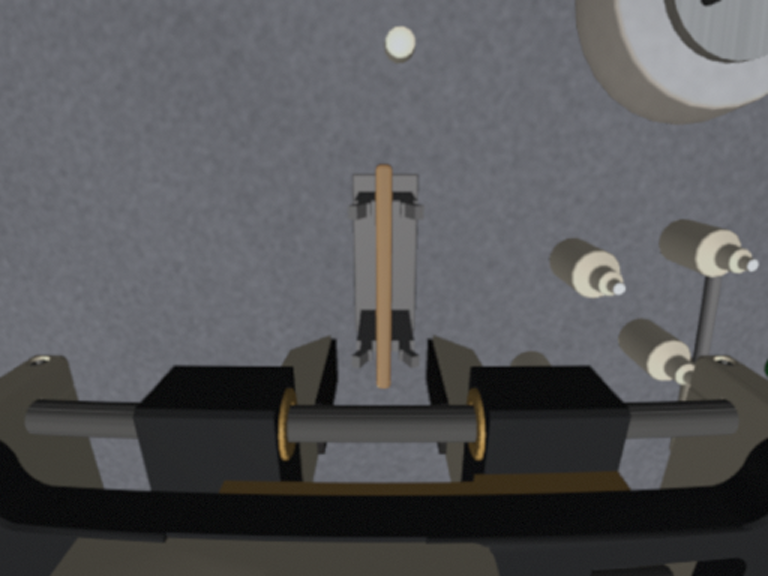

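View pics/s9.png

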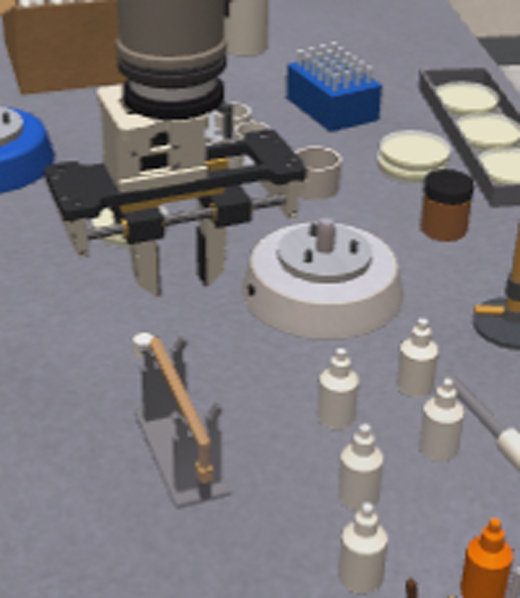

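Run:
```python
from h import *
print(observe()['qpos'].round(2))
w=cams.read_camera("wrist");R,p=Rt();print("cam in tool",R.T@(w["T"][:3,3]-p),(R.T@w["T"][:3,:3]).round(3))
go([.605,-.145,.25],np.radians(12.2))
```

```text
[-0.73  0.33  1.67 -0.    1.13 -0.95]
cam in tool [-0.16119148  0.08289947 -0.00040704] [[-0.002 -0.313  0.95 ]
 [-0.002 -0.95  -0.313]
 [ 1.    -0.002  0.001]]
turn [-0.05  0.24  0.35] shift [-7.03  8.68 21.07]
```

>>> {"method": "jog_arm", "body": {"plan": [0,0,0,-1,1.5,3,-0.2,0,0,0,-2,3,6,-0.2,0,0,0,-3,5,10,-0.2,0,0,0,-4,7,14,-0.2,0,0,0,-5,9,17,-0.2,0,0,0,-5,11,20,-0.2,0,0,0,-5,11.4,20.5,-0.2,0,0,0,-5,11.4,20.5,-0.2,0,0,0,-5,11.4,20.5,-0.2]}}

```text
time: 13.4
tool_pos: [0.5916, -0.1193, 0.225]
tool_rot: [2.841, 1.568, 3.053]
contact_force: [-0.3, -0.3, 0.9]
opening: 0.0366
```

Run:
```python
from h import *
w=cams.read_camera("wrist");crop(w,"w10",100,0,420,240,2.5);print(observe()['tool_pos'])
```

```text
[ 0.59161005 -0.11964243  0.22540818]
```

View pics/w10.png

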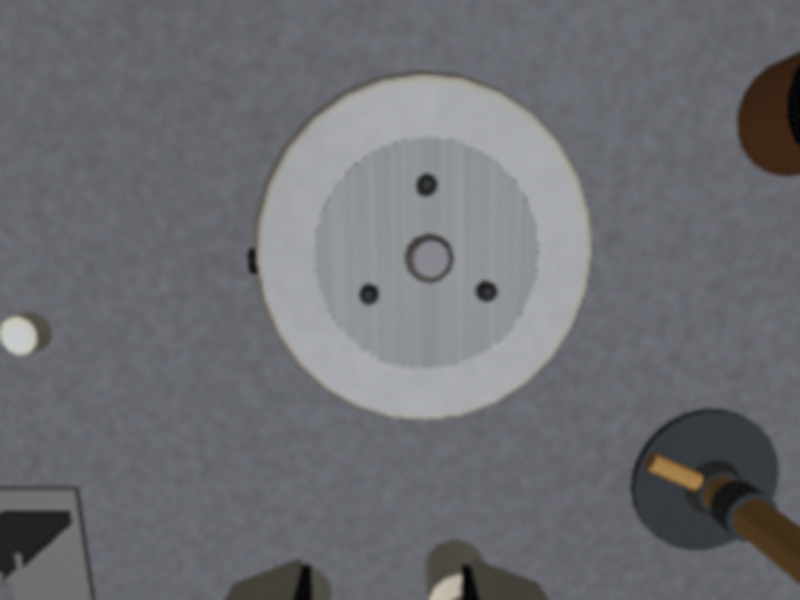

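Run:
```python
from h import *
w=cams.read_camera("wrist");f=lambda *a:[[100+x/2.5,y/2.5] for x,y in a]
# refine studs/dark blobs by sub-pixel centroid
g=cv2.cvtColor(w["image"],cv2.COLOR_RGB2GRAY)
S=[]
for (x,y) in f((427,185),(369,294),(486,291)):
    x0,y0=int(x)-7,int(y)-7;p=g[y0:y0+15,x0:x0+15].astype(float);m=np.clip(110-p,0,None);yy,xx=np.mgrid[:15,:15]
    S.append([x0+(m*xx).sum()/m.sum(),y0+(m*yy).sum()/m.sum()])
print(S)
st=onz(w,S,.064);c=st.mean(0);print(st,c)
v=st-c;print(np.hypot(*v.T),np.degrees(np.arctan2(v[:,1],v[:,0])))
print("hub",onz(w,f((431,259)),.089))
hsv=cv2.cvtColor(w["image"],cv2.COLOR_RGB2HSV)
m=(g>150).astype(np.uint8);n,l,stt,ce=cv2.connectedComponentsWithStats(m);i=1+np.argmax(stt[1:,4])
cn=max(cv2.findContours((l==i).astype(np.uint8),cv2.RETR_EXTERNAL,cv2.CHAIN_APPROX_NONE)[0],key=len)
P=onz(w,cn.reshape(-1,2),.044).astype(np.float32);print("housing",cv2.minEnclosingCircle(P))
print(observe()['tool_pos'])
```

```text
[[np.float64(270.1246395386094), np.float64(73.11694969561039)], [np.float64(247.15087040618957), np.float64(116.74235976789168)], [np.float64(293.9214780600462), np.float64(115.47838997030684)]]
[[ 0.58408722 -0.01095689]
 [ 0.56949589 -0.06026815]
 [ 0.61932964 -0.04818826]] [ 0.59097092 -0.03980443]
[0.02965748 0.02966379 0.02957204] [ 103.42112536 -136.38136088  -16.46952216]
hub [[ 0.59187206 -0.04067738]]
housing ((0.5908358693122864, -0.04005489498376846), 0.07597627490758896)
[ 0.59171226 -0.11981761  0.22573511]
```

Run:
```python
from h import *
print(observe()['qpos'].round(2))
go([.553,.252,.22],np.radians(47.3))
```

```text
[-0.33  0.49  1.29 -0.    1.36 -0.54]
turn [-3.525e+01 -6.000e-02 -3.000e-02] shift [ 0.58 37.17  3.98]
```

>>> {"method": "jog_arm", "body": {"plan": [-8,0,0,0.5,4,0.4,-0.2,-16,0,0,0.5,8,0.8,-0.2,-24,0,0,0.5,12,1.2,-0.2,-30,0,0,0.5,16,1.7,-0.2,-35,0,0,0.5,20,2.1,-0.2,-35,0,0,0.5,24,2.5,-0.2,-35,0,0,0.5,28,3,-0.2,-35,0,0,0.5,32,3.4,-0.2,-35,0,0,0.5,37,4,-0.2,-35,0,0,0.5,37,4,-0.2]}}

```text
time: 14.5
tool_pos: [0.5527, 0.2557, 0.2212]
tool_rot: [0.793, 1.569, 1.62]
contact_force: [0.3, -0.4, -0.1]
opening: 0.0363
```

Run:
```python
from h import *
w=cams.read_camera("wrist");crop(w,"w11",0,0,512,384,1.5);print(observe()['tool_pos'])
```

```text
[0.55318481 0.25302653 0.22104074]
```

View pics/w11.png

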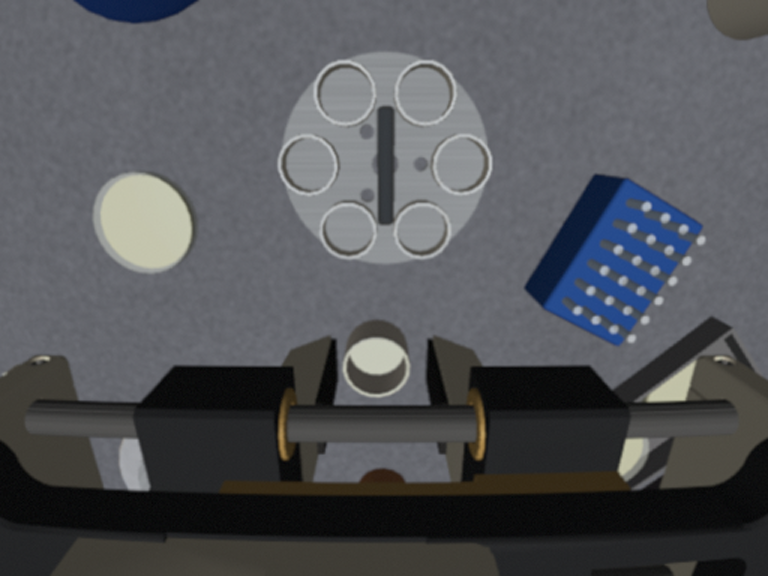

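Run:
```python
from h import *
w=cams.read_camera("wrist");f=lambda *a:[[x/1.5,y/1.5] for x,y in a]
cu=onz(w,f((345,93),(426,93),(462,165),(422,231),(348,231),(308,165)),.028)
c=cu.mean(0);v=cu-c;print(c,np.hypot(*v.T).round(4),(np.degrees(np.arctan2(v[:,1],v[:,0]))%60).round(1))
b=onz(w,f((385.5,106),(385.5,224)),.072);d=b[1]-b[0];print("bar",b.mean(0),np.hypot(*d),np.degrees(np.arctan2(d[1],d[0]))%180)
h=onz(w,f((367,131),(421,164),(367,195)),.004);k=h.mean(0);v=h-k;print("holes",k,np.hypot(*v.T),np.degrees(np.arctan2(v[:,1],v[:,0])))
print(Rt()[1])
go([*((c+b.mean(0))/2),.15],np.radians(47.3))
```

```text
[0.5031899  0.30144312] [0.0619 0.0621 0.0614 0.0619 0.0619 0.0617] [47.1 47.1 47.2 47.1 47.3 47.3]
bar [0.50289235 0.30151003] 0.08046384199353628 137.38138818090783
holes [0.50337411 0.30136063] [0.03061931 0.0306819  0.03069004] [166.77547141  46.86050347 -73.28315814]
[0.55363475 0.25133179 0.22105632]
turn [-0.09 -0.03  0.02] shift [7.1  7.12 0.25]
```

>>> {"method": "jog_arm", "body": {"plan": [0,0,0,4,4,0.25,-0.2,0,0,0,7,7.1,0.25,-0.2,0,0,0,7,7.1,0.25,-0.2,0,0,0,7,7.1,0.25,-0.2]}}

```text
time: 15.0
tool_pos: [0.5037, 0.3, 0.1509]
tool_rot: [-3.038, 1.569, -2.216]
contact_force: [0.6, -0.8, -0.2]
opening: 0.0365
```

Run:
```python
from h import *
go([.503,.3015,.047],np.radians(47.15));print(Rt()[1])
w=cams.read_camera("wrist");crop(w,"w12",0,0,512,384,1.5)
```

```text
turn [-0.06 -0.08  0.01] shift [10.39  0.15  0.07]
[0.50370474 0.30002991 0.15090837]
```

View pics/w12.png

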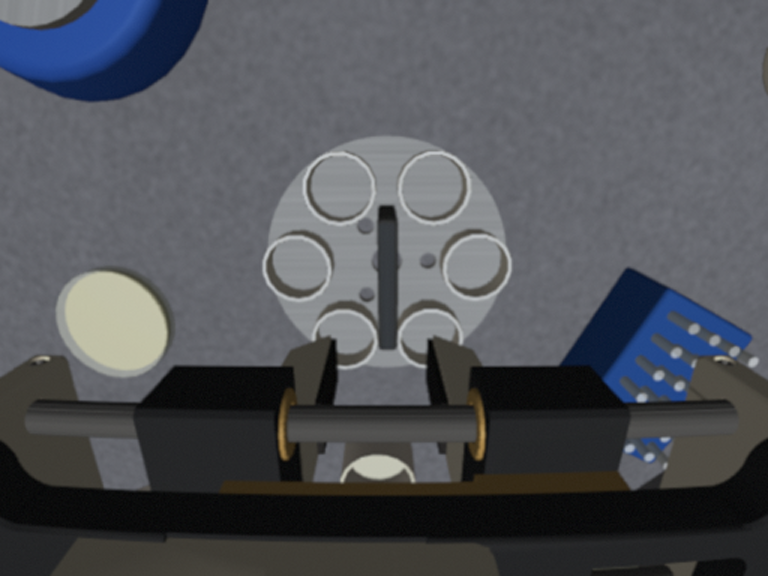

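>>> {"method": "jog_arm", "body": {"plan": [0,0,0,4,0.1,0.07,-0.2,0,0,0,8,0.1,0.07,-0.2,0,0,0,10.4,0.1,0.07,-0.2,0,0,0,10.4,0.1,0.07,-0.2,0,0,0,10.4,0.1,0.07,-1,0,0,0,10.4,0.1,0.07,-1,0,0,0,10.4,0.1,0.07,-1,0,0,0,10.4,0.1,0.07,-1,0,0,0,10.4,0.1,0.07,-1], "newtons": 50}}

```text
time: 15.95
tool_pos: [0.5046, 0.3032, 0.0489]
tool_rot: [-0.513, 1.567, 0.31]
contact_force: [0.1, -0.9, 7.4]
opening: 0.0115
```

>>> {"method": "jog_arm", "body": {"plan": [0,0,0,-2,0,0,-1,0,0,0,-5,0,0,-1,0,0,0,-9,0,0,-1,0,0,0,-13,0,0,-1,0,0,0,-15,0,0,-1,0,0,0,-15,0,0,-1]}}

```text
time: 16.55
tool_pos: [0.5045, 0.3034, 0.2004]
tool_rot: [-0.431, 1.565, 0.393]
contact_force: [1.7, 0.4, -3.5]
opening: 0.0115
```

Run:
```python
from h import *
s=observe();print(s['tool_pos'],s['opening'],s['contact_force'],s['qpos'].round(2))
w=cams.read_camera("wrist");crop(w,"w13",0,0,512,384,1.5)
t=cams.read_camera("side");crop(t,"s13",150,30,350,230,3)
go([.5905,-.0395,.20],np.radians(-16.6))
R,p=Rt();print(Ro.from_matrix(R.T@down(np.radians(-16.6))).as_rotvec(degrees=True))
```

```text
[0.50449191 0.30342086 0.20044952] 0.011461266057111294 [ 1.67171372  0.4146809  -3.50208316] [ 0.41  0.48  1.39 -0.    1.27 -0.41]
turn [ 6.375e+01 -1.000e-01  2.000e-02] shift [ -0.37 -29.7  -19.1 ]
[ 6.37513147e+01 -9.80633449e-02  2.23992303e-02]
```

View pics/w13.png

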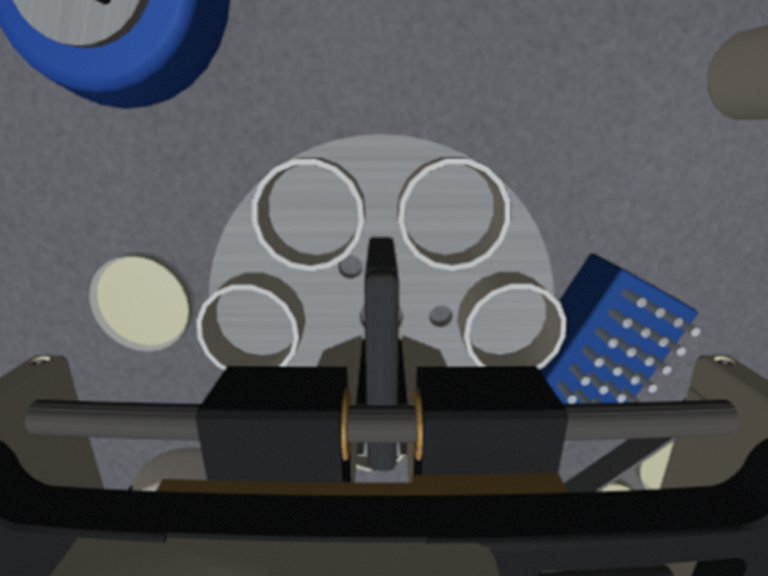

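View pics/s13.png

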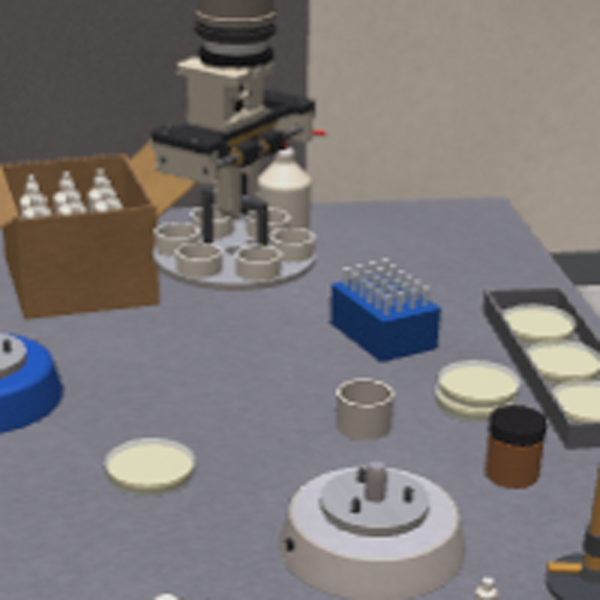

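Run:
```python
from h import *
w=cams.read_camera("wrist");f=lambda *a:[[x/1.5,y/1.5] for x,y in a]
R,p=Rt()
for dz in (.047,.049,.051):
    z=p[2]-dz+.028
    cu=onz(w,f((308.5,214),(455,214)),z);l=(np.c_[cu,[z,z]]-p)@R
    hz=p[2]-dz+.008
    h=onz(w,f((350,266),(441,316)),hz);lh=(np.c_[h,[hz,hz]]-p)@R
    print(dz,"cups",l.round(4).tolist(),np.hypot(*(cu[1]-cu[0])),"holes",lh.round(4).tolist())
```

```text
0.047 cups [[0.0192, 0.0567, -0.0315], [0.019, 0.0566, 0.0298]] 0.06134191063976063 holes [[0.0391, 0.0284, -0.0161], [0.0389, 0.0024, 0.0289]]
0.049 cups [[0.0212, 0.0564, -0.0319], [0.021, 0.0563, 0.0302]] 0.06202973458662027 holes [[0.0411, 0.0279, -0.0163], [0.0409, 0.0016, 0.0292]]
0.051 cups [[0.0232, 0.0561, -0.0322], [0.023, 0.056, 0.0305]] 0.0627175585334799 holes [[0.0431, 0.0273, -0.0164], [0.0429, 0.0007, 0.0295]]
```

>>> {"method": "jog_arm", "body": {"plan": [8,0,0,0,-3.8,-2.4,-1,16,0,0,0,-7.6,-4.9,-1,24,0,0,0,-11.4,-7.3,-1,32,0,0,0,-15,-9.6,-1,40,0,0,0,-19,-12.2,-1,48,0,0,0,-22.8,-14.6,-1,56,0,0,0,-26,-17,-1,63.7,0,0,0,-29.9,-19.2,-1,63.7,0,0,0,-29.9,-19.2,-1,63.7,0,0,0,-29.9,-19.2,-1]}}

```text
time: 17.7
tool_pos: [0.5909, -0.0421, 0.1948]
tool_rot: [-3.118, 1.566, 2.874]
contact_force: [-0.2, -0.5, -3.0]
opening: 0.0116
```

Run:
```python
from h import *
s=observe();print(s['tool_pos'],s['opening'],s['contact_force'],s['qpos'].round(2))
w=cams.read_camera("wrist");crop(w,"w14",0,0,512,384,1.5)
t=cams.read_camera("side");crop(t,"s14",200,80,350,230,4)
print(observe()['tool_pos'])
go([.5916,-.0424,.16],np.radians(-16.5))
```

```text
[ 0.59093556 -0.04212405  0.19475518] 0.011550813398376967 [-0.23417568 -0.46735232 -3.04507696] [-0.2   0.49  1.38  0.    1.28  0.09]
[ 0.59101417 -0.04035059  0.1956982 ]
turn [ 0.02 -0.18 -0.  ] shift [ 3.57 -0.18  0.13]
```

View pics/w14.png

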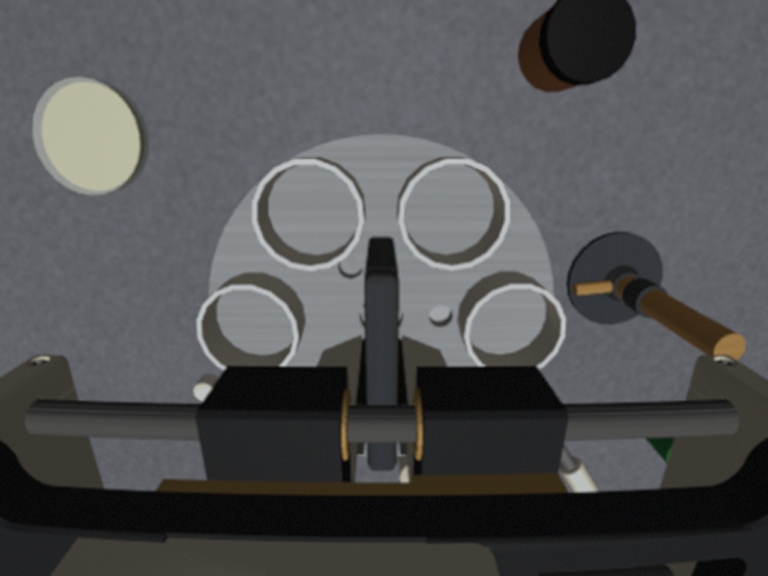

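View pics/s14.png

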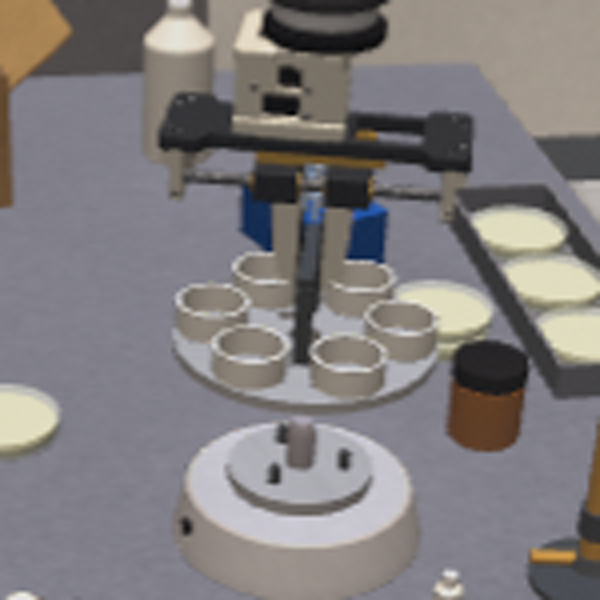

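>>> {"method": "jog_arm", "body": {"plan": [0,0,0,2,-0.1,0.1,-1,0,0,0,4,-0.1,0.1,-1,0,0,0,4.6,-0.1,0.1,-1,0,0,0,4.6,-0.1,0.1,-1,0,0,0,4.6,-0.1,0.1,-1]}}

```text
time: 18.3
tool_pos: [0.5929, -0.042, 0.1519]
tool_rot: [0.06, 1.57, -0.228]
contact_force: [0.1, -0.3, -3.6]
opening: 0.0114
```

Run:
```python
from h import *
s=observe();print(s['tool_pos'],s['opening'],s['contact_force'])
w=cams.read_camera("wrist");crop(w,"w15",120,80,400,260,2.8)
t=cams.read_camera("side");crop(t,"s15",200,80,350,230,4)
go([.5916,-.0424,.16],np.radians(-16.5))
```

```text
[ 0.5929482  -0.04195837  0.15194873] 0.011444973893746858 [ 0.05760326 -0.2717498  -3.5578589 ]
turn [-0.02  0.12 -0.01] shift [-0.76 -0.05 -0.15]
```

View pics/w15.png

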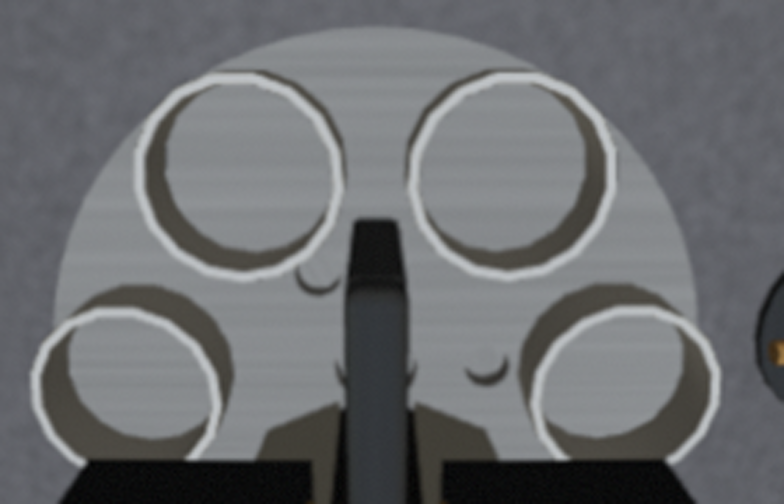

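View pics/s15.png

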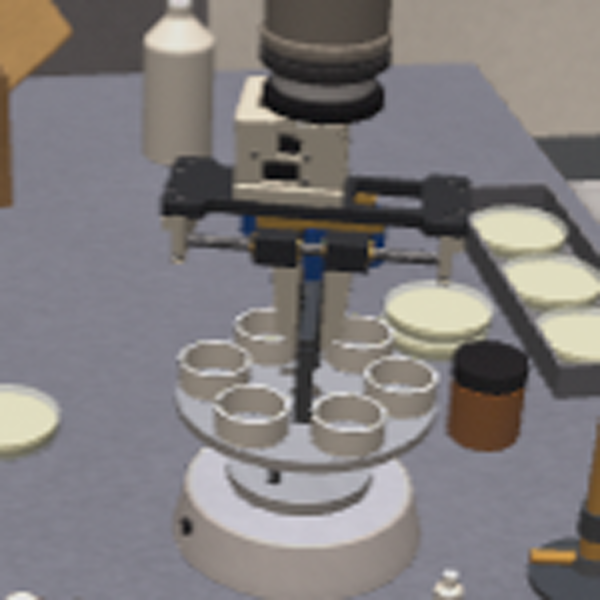

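>>> {"method": "jog_arm", "body": {"plan": [0,0,0,0.6,0,-0.1,-1,0,0,0,1.2,0,-0.1,-1,0,0,0,1.8,0,-0.1,-1,0,0,0,1.8,0,-0.1,-1,0,0,0,1.8,0,-0.1,-1]}}

```text
time: 18.9
tool_pos: [0.5915, -0.0424, 0.1329]
tool_rot: [-2.942, 1.57, 3.053]
contact_force: [0.0, 0.4, -3.2]
opening: 0.0114
```

Run:
```python
from h import *
s=observe();print(s['tool_pos'],s['opening'],s['contact_force'],s['torque'])
w=cams.read_camera("wrist");crop(w,"w16",120,80,400,260,2.8)
t=cams.read_camera("side");crop(t,"s16",220,150,340,230,6)
go([.5916,-.0424,.16],np.radians(-16.5))
```

```text
[ 0.59152149 -0.04235664  0.13287996] 0.01140250261232449 [ 0.04708361  0.3658211  -3.18928572] [-0.04829456 -0.05251198 -0.00843582]
turn [-0.06  0.02  0.  ] shift [-2.66 -0.01 -0.02]
```

View pics/w16.png

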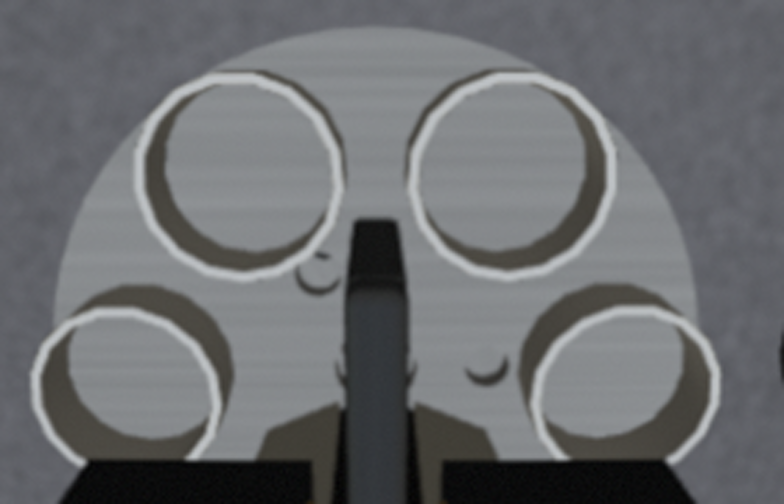

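View pics/s16.png

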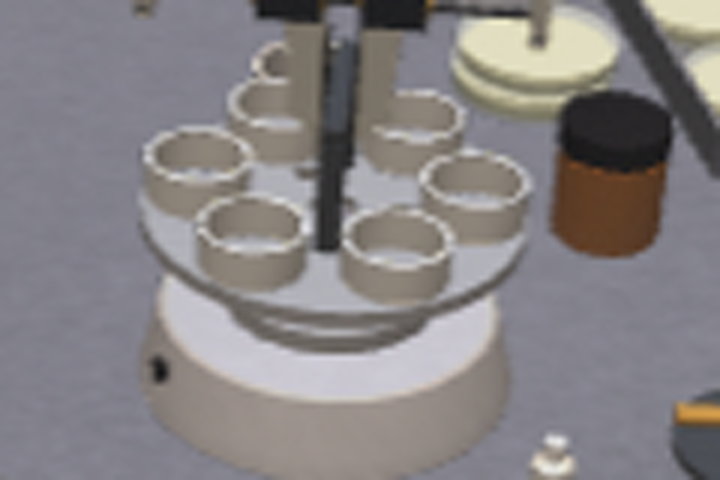

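>>> {"method": "jog_arm", "body": {"plan": [0,0,0,0.3,0,0,-1,0,0,0,0.6,0,0,-1,0,0,0,0.8,0,0,-1,0,0,0,0.8,0,0,-1]}}

```text
time: 19.4
tool_pos: [0.5914, -0.0423, 0.1247]
tool_rot: [-2.996, 1.57, 2.998]
contact_force: [-0.5, 0.7, -3.0]
opening: 0.0113
```

Run:
```python
from h import *
s=observe();print(s['tool_pos'],s['opening'],s['contact_force'],s['torque'])
w=cams.read_camera("wrist");crop(w,"w17",120,80,400,260,2.8)
```

```text
[ 0.59135595 -0.04226278  0.12474809] 0.011271427130150634 [-0.48351517  0.69410333 -3.03062054] [-0.0444548  -0.09317549  0.02463348]
```

View pics/w17.png

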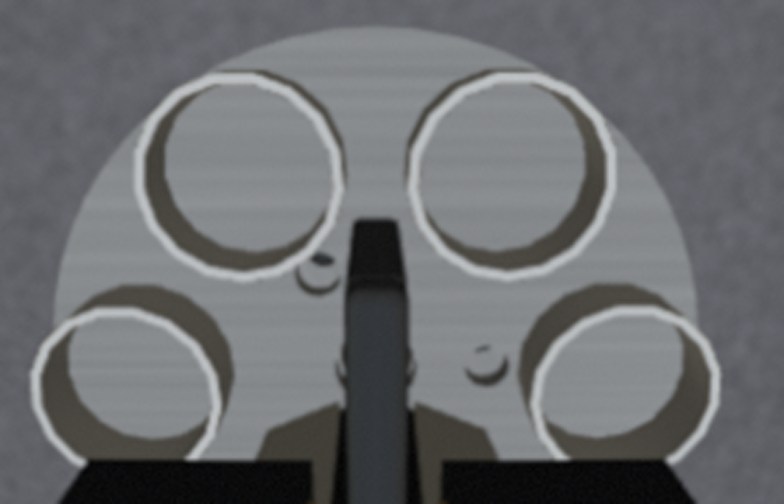

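>>> {"method": "jog_arm", "body": {"plan": [0,0,0,0.3,0,0,-1,0,0,0,0.6,0,0,-1,0,0,0,0.8,0,0,-1,0,0,0,0.8,0,0,-1]}}

```text
time: 19.85
tool_pos: [0.5914, -0.0423, 0.1168]
tool_rot: [-2.91, 1.57, 3.084]
contact_force: [0.3, -0.6, -3.4]
opening: 0.0114
```

Run:
```python
from h import *
s=observe();print(s['tool_pos'],s['opening'],s['contact_force'],s['torque'])
w=cams.read_camera("wrist");crop(w,"w18",120,80,400,260,2.8)
```

```text
[ 0.59136611 -0.04229563  0.11675143] 0.011389731054035663 [ 0.27193873 -0.6499837  -3.41764016] [-0.03939769 -0.07126312 -0.00840172]
```

View pics/w18.png

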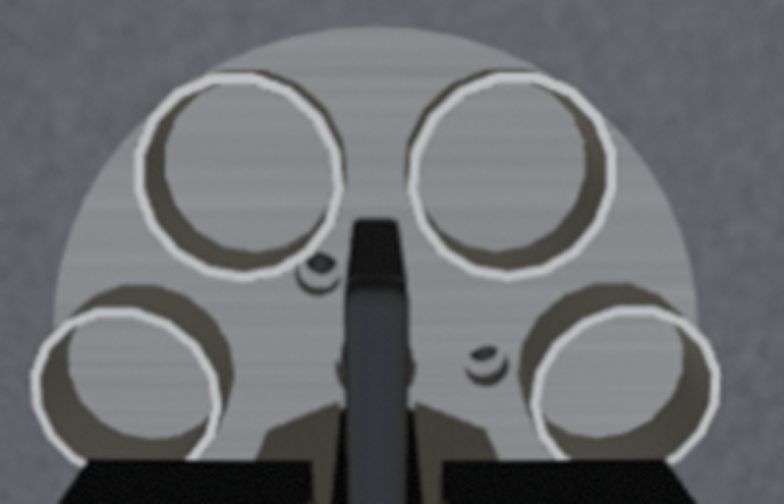

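>>> {"method": "jog_arm", "body": {"plan": [0,0,0,0.3,0,0,-1,0,0,0,0.6,0,0,-1,0,0,0,0.9,0,0,-1,0,0,0,1.1,0,0,-1,0,0,0,1.1,0,0,-1]}}

```text
time: 20.4
tool_pos: [0.5914, -0.0423, 0.1057]
tool_rot: [-2.919, 1.57, 3.076]
contact_force: [-0.2, -0.4, -2.7]
opening: 0.0119
```

Run:
```python
from h import *
s=observe();print(s['tool_pos'],s['opening'],s['contact_force'],s['torque'])
w=cams.read_camera("wrist");crop(w,"w19",120,80,400,260,2.8)
t=cams.read_camera("side");crop(t,"s19",220,150,340,230,6)
```

```text
[ 0.59139522 -0.04229034  0.10574232] 0.011870594088295352 [-0.1720626  -0.35344168 -2.74260277] [-3.12927487e-03 -7.98220099e-05  4.54783071e-03]
```

View pics/w19.png

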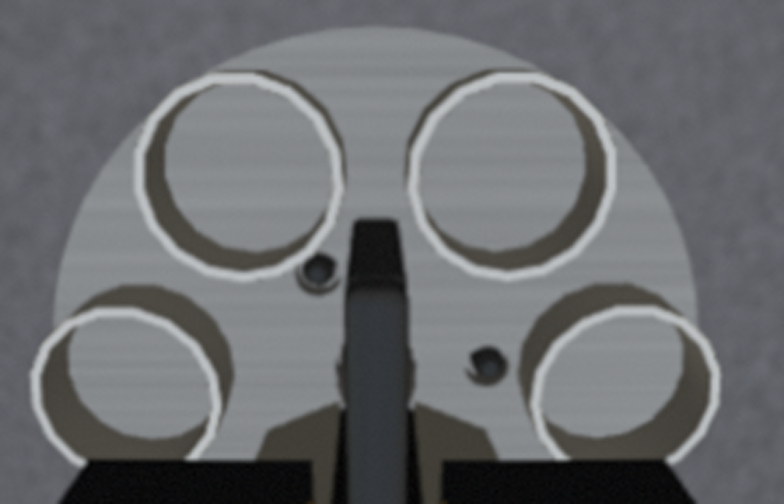

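View pics/s19.png

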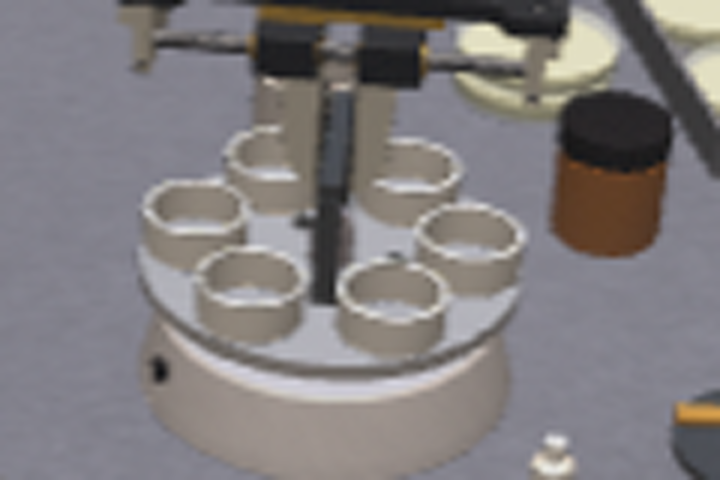

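Studs are in their holes, nearly seated. Final push, then release.

>>> {"method": "jog_arm", "body": {"plan": [0,0,0,0.15,0,0,-1,0,0,0,0.3,0,0,-1,0,0,0,0.3,0,0,-1,0,0,0,0.3,0,0,-1]}}

```text
time: 20.9
tool_pos: [0.5916, -0.0422, 0.1039]
tool_rot: [0.154, 1.57, -0.135]
contact_force: [-3.7, 2.5, 4.9]
opening: 0.0111
```

>>> {"method": "jog_arm", "body": {"plan": [0,0,0,0,0,0,-0.5,0,0,0,0,0,0,-0.3,0,0,0,0,0,0,-0.2,0,0,0,0,0,0,-0.2,0,0,0,-3,0,0,-0.2,0,0,0,-7,0,0,-0.2,0,0,0,-12,0,0,-0.2,0,0,0,-12,0,0,-0.2]}}

```text
time: 21.7
tool_pos: [0.595, -0.0429, 0.2307]
tool_rot: [0.086, 1.557, -0.203]
contact_force: [0.4, -0.5, 0.2]
opening: 0.0368
```

Run:
```python
from h import *
s=observe();print(s['tool_pos'],s['opening'],s['contact_force'],s['qpos'].round(2))
w=cams.read_camera("wrist");crop(w,"w20",0,0,512,384,1.5)
t=cams.read_camera("side");crop(t,"s20",180,120,350,340,2.7)
```

```text
[ 0.59497353 -0.04294801  0.23067139] 0.0367634399616268 [ 0.39041744 -0.45401273  0.23874551] [-0.2   0.46  1.32 -0.    1.34  0.09]
```

View pics/w20.png

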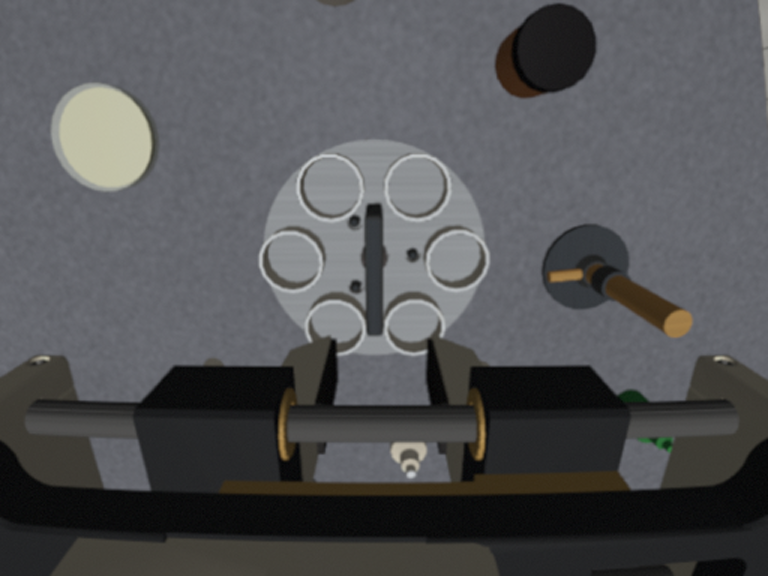

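View pics/s20.png

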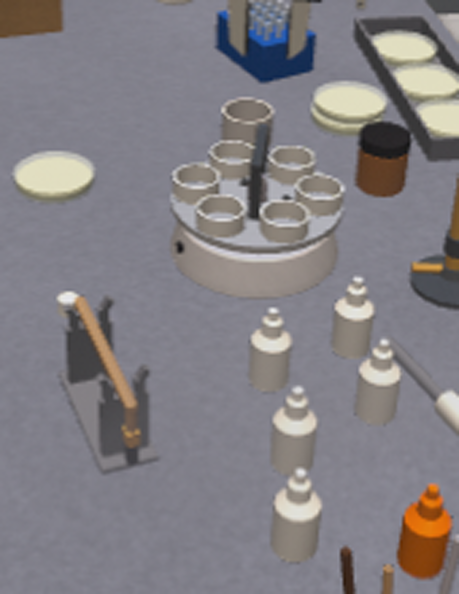

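Run:
```python
from h import *
w=cams.read_camera("wrist");f=lambda *a:[[x/1.5,y/1.5] for x,y in a]
cu=onz(w,f((331,187),(418,187),(458,260),(414,326),(335,326),(292,260)),.083)
c=cu.mean(0);v=cu-c;print(c,np.hypot(*v.T).round(4),(np.degrees(np.arctan2(v[:,1],v[:,0]))%60).round(1));print(cu)
print(Rt()[1]); go([.655,-.32,.25],np.radians(73.5))
```

```text
[ 0.5881617  -0.03779084] [0.0601 0.0602 0.0606 0.0601 0.0604 0.0602] [43.2 43.3 43.3 43.1 43.  43.3]
[[ 0.57444057  0.02075698]
 [ 0.63200444  0.00350275]
 [ 0.64625614 -0.05518591]
 [ 0.60179412 -0.09632412]
 [ 0.54393603 -0.07898713]
 [ 0.53053893 -0.02050759]]
[ 0.59134162 -0.0423245   0.22277111]
turn [ 8.994e+01 -1.000e-02  2.000e-02] shift [ -2.72 -24.8   14.02]
```

Run:
```python
from h import *
w=cams.read_camera("wrist");crop(w,"w21",120,60,380,240,3)
print(Rt()[1]); 
R,p=Rt();print(Ro.from_matrix(R.T@down(np.radians(-106.5))).as_rotvec(degrees=True),R.T@(np.array([.525,-.28,.24])-p)*100)
```

```text
[ 0.59093786 -0.04223345  0.22189038]
[ 8.99408748e+01 -8.51491409e-02  1.14715235e-01] [ -1.80383714 -24.67040154   0.45210859]
```

View pics/w21.png

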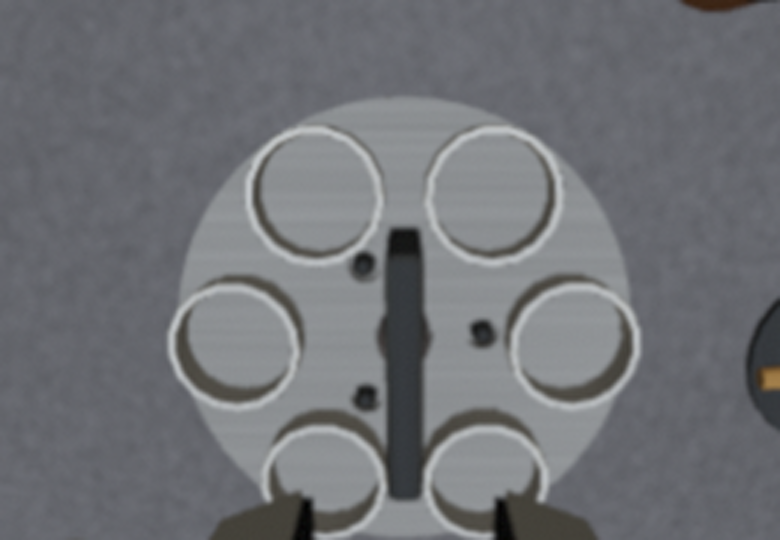

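Run:
```python
from h import *
w=cams.read_camera("wrist");f=lambda *a:[[120+x/3,60+y/3] for x,y in a]
cu=onz(w,f((315,195),(494,195),(575,346),(488,481),(324,481),(235,346)),.083)
c=cu.mean(0);v=cu-c;print(c,np.hypot(*v.T).round(4),(np.degrees(np.arctan2(v[:,1],v[:,0]))%60).round(1))
b=onz(w,f((404,230),(404,498)),.127);print(b.mean(0),np.hypot(*(b[1]-b[0])))
```

```text
[ 0.59129588 -0.04042766] [0.0618 0.0615 0.0614 0.062  0.0617 0.0616] [43.4 43.8 43.3 44.  43.3 43.5]
[ 0.59211515 -0.03651766] 0.08684014191075319
```

>>> {"method": "jog_arm", "body": {"plan": [8,0,0,-2,-3,0,-0.2,16,0,0,-2,-6,0.1,-0.2,24,0,0,-2,-9,0.2,-0.2,32,0,0,-2,-12,0.2,-0.2,40,0,0,-2,-15,0.3,-0.2,48,0,0,-2,-18,0.4,-0.2,56,0,0,-2,-21,0.4,-0.2,64,0,0,-2,-24,0.4,-0.2,72,0,0,-2,-24.7,0.4,-0.2,80,0,0,-2,-24.7,0.4,-0.2]}}

```text
time: 22.95
tool_pos: [0.5239, -0.2816, 0.2412]
tool_rot: [-1.968, 1.567, 2.622]
contact_force: [0.7, 0.6, -0.7]
opening: 0.0368
```

>>> {"method": "jog_arm", "body": {"plan": [8,0,0,0,0,0,0,10,0,0,0,0,0,0,10,0,0,0,0,0,0,10,0,0,0,0,0,0,10,0,0,0,0,0,0]}}

```text
time: 23.45
tool_pos: [0.5249, -0.2801, 0.2426]
tool_rot: [-1.86, 1.57, 2.564]
contact_force: [0.4, 0.5, -0.3]
opening: 0.0461
```

Run:
```python
from h import *
w=cams.read_camera("wrist");crop(w,"w22",0,0,512,384,1.5)
t=cams.read_camera("top");cv2.imwrite("pics/t22.png",t["image"][:,:,::-1])
s=observe();print(s['tool_pos'],s['tool_rot'],s['qpos'].round(2))
```

```text
[ 0.52501297 -0.28011518  0.24297461] [-1.7642983   1.57039179  2.65970266] [-0.62  0.46  1.29 -0.    1.39  1.24]
```

View pics/w22.png

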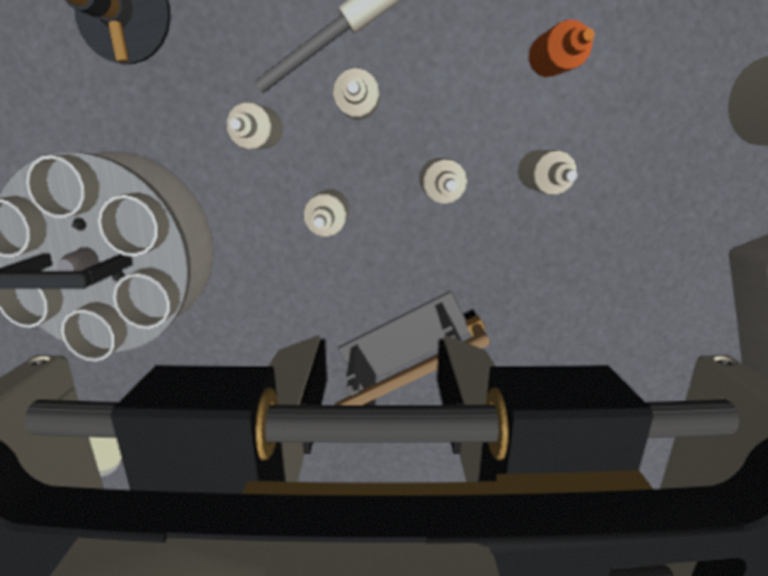

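View pics/t22.png

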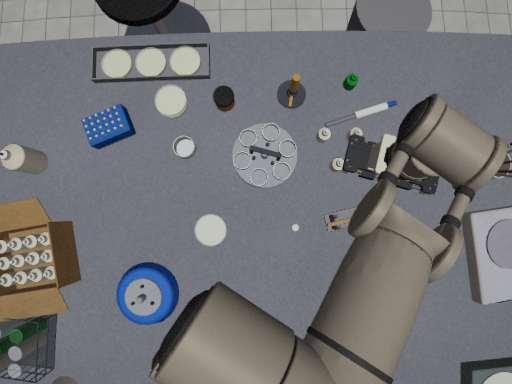

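Run:
```python
from h import *
w=cams.read_camera("wrist");f=lambda *a:[[x/1.5,y/1.5] for x,y in a]
print(onz(w,f((237,124),(353,88),(320,219),(449,184),(571,174)),.077).round(4).tolist())
print(onz(w,f((249,126),(356,92),(325,215),(445,181),(555,172)),.050).round(4).tolist())
print(observe()['tool_pos'])
b=np.array([.649,-.2015]);go([*b,.17],np.radians(73.5))
```

```text
[[0.6496, -0.2095], [0.6479, -0.2972], [0.5664, -0.2448], [0.5638, -0.3457], [0.5455, -0.4359]]
[[0.649, -0.2101], [0.648, -0.2978], [0.5651, -0.2448], [0.5635, -0.3465], [0.5457, -0.4343]]
[ 0.52504008 -0.28016451  0.24308929]
turn [-0.03  0.    0.01] shift [  7.31   9.65 -11.07]
```

Run:
```python
from h import *
b=np.array([.6493,-.2098]);go([*b,.13],np.radians(73.5))
```

```text
turn [-0.03  0.    0.01] shift [ 11.31   9.91 -10.28]
```

>>> {"method": "jog_arm", "body": {"plan": [0,0,0,0,3.3,-3.4,0.4,0,0,0,0,6.6,-6.8,0.4,0,0,0,4,9.9,-10.3,0.4,0,0,0,8,9.9,-10.3,0.4,0,0,0,11,9.9,-10.3,0.4,0,0,0,11,9.9,-10.3,0.4,0,0,0,11,9.9,-10.3,0.4,0,0,0,11,9.9,-10.3,0.4]}}

```text
time: 24.4
tool_pos: [0.6505, -0.2107, 0.1362]
tool_rot: [1.423, 1.566, -0.437]
contact_force: [0.0, 0.3, 0.6]
opening: 0.0641
```

Run:
```python
from h import *
w=cams.read_camera("wrist");crop(w,"w23",0,0,512,384,1.5)
s=observe();print(s['tool_pos'],s['opening'])
b=np.array([.6493,-.2098]);go([*b,.024],np.radians(73.5))
```

```text
[ 0.65043816 -0.21065711  0.13632672] 0.06421008945499583
turn [-0.09  0.04 -0.29] shift [11.23 -0.19 -0.06]
```

View pics/w23.png

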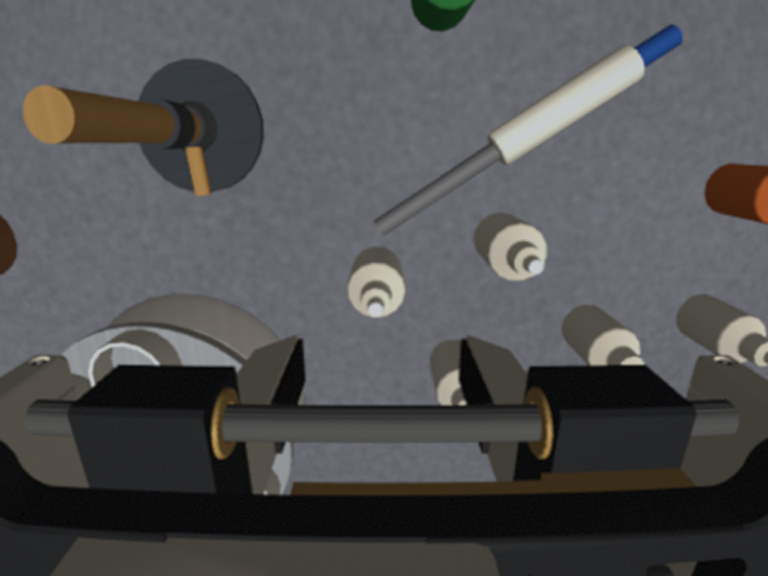

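Run:
```python
from h import *
w=cams.read_camera("wrist");f=lambda *a:[[x/1.5,y/1.5] for x,y in a]
print(onz(w,f((375,310)),.078),onz(w,f((376.5,291)),.05));R,p=Rt();print(p)
b=np.array([.6493,-.2098]);go([*b,.024],np.radians(73.5))
```

```text
[[ 0.64931452 -0.20807727]] [[ 0.6504698  -0.20898437]]
[ 0.65024507 -0.21057756  0.13611651]
turn [-0.09  0.04 -0.27] shift [11.21 -0.16 -0.06]
```

>>> {"method": "jog_arm", "body": {"plan": [0,0,0,4,-0.1,-0.1,0.4,0,0,0,8,-0.1,-0.1,0.4,0,0,0,11,-0.1,-0.1,0.4,0,0,0,11,-0.1,-0.1,0.4,0,0,0,11,-0.1,-0.1,0.1,0,0,0,11,-0.1,-0.1,-0.2,0,0,0,11,-0.1,-0.1,-0.5,0,0,0,11,-0.1,-0.1,-0.5,0,0,0,11,-0.1,-0.1,-0.5,0,0,0,11,-0.1,-0.1,-0.5], "newtons": 12}}

```text
time: 25.5
tool_pos: [0.6495, -0.2088, 0.0249]
tool_rot: [1.42, 1.568, -0.439]
contact_force: [-1.1, -0.2, 6.0]
opening: 0.0357
```

Run:
```python
from h import *
w=cams.read_camera("wrist");crop(w,"w24",0,0,512,384,1.5)
s=observe();print(s['tool_pos'],s['opening'])
```

```text
[ 0.64946886 -0.20879047  0.02493868] 0.03580756785656227
```

View pics/w24.png

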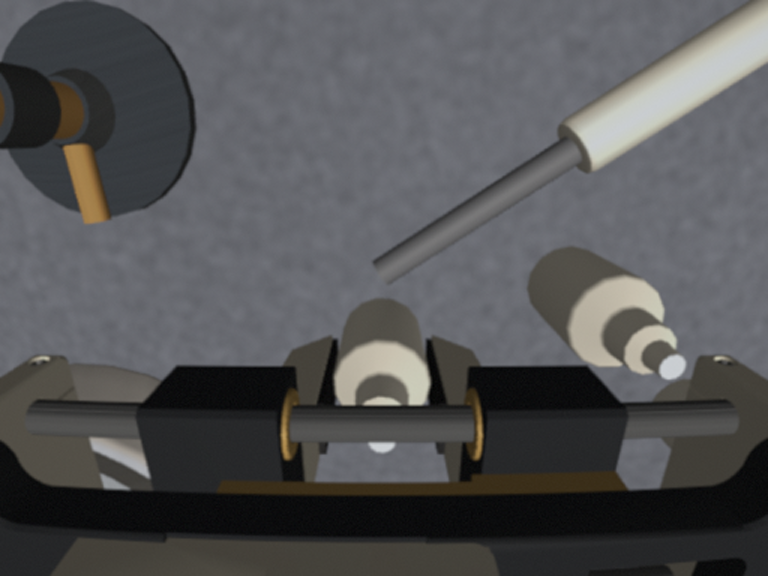

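>>> {"method": "jog_arm", "body": {"plan": [0,0,0,-3,0,0,-0.5,0,0,0,-7,0,0,-0.5,0,0,0,-11,0,0,-0.5,0,0,0,-15,0,0,-0.5,0,0,0,-16,0,0,-0.5,0,0,0,-16,0,0,-0.5]}}

```text
time: 26.15
tool_pos: [0.6495, -0.2088, 0.1856]
tool_rot: [1.419, 1.566, -0.441]
contact_force: [-0.6, 0.7, -0.6]
opening: 0.0355
```

Run:
```python
from h import *
s=observe();print(s['tool_pos'],s['opening'])
go([.6363,.0023,.185],np.radians(73.5))
```

```text
[ 0.64945425 -0.20880716  0.18561675] 0.03547825809350321
turn [-0.06  0.04 -0.26] shift [  0.02  -7.28 -19.86]
```

>>> {"method": "jog_arm", "body": {"plan": [0,0,0,0,-1.4,-3.9,-0.5,0,0,0,0,-2.9,-7.8,-0.5,0,0,0,0,-4.4,-11.8,-0.5,0,0,0,0,-5.8,-15.8,-0.5,0,0,0,0,-7.3,-19.9,-0.5,0,0,0,0,-7.3,-19.9,-0.5,0,0,0,0,-7.3,-19.9,-0.5,0,0,0,0,-7.3,-19.9,-0.5]}}

```text
time: 26.95
tool_pos: [0.635, 0.0021, 0.1818]
tool_rot: [-1.121, 1.569, -2.982]
contact_force: [-0.5, -0.5, -0.4]
opening: 0.0358
```

Run:
```python
from h import *
w=cams.read_camera("wrist");crop(w,"w25",0,0,512,384,1.5)
s=cams.read_camera("side");crop(s,"s25",200,80,350,230,4)
s=observe();print(s['tool_pos'],s['opening'])
go([.6363,.0023,.115],np.radians(73.5))
```

```text
[0.63523882 0.00155312 0.18239397] 0.03519509981511284
turn [-0.17  0.03  0.06] shift [ 6.74  0.09 -0.11]
```

View pics/s25.png

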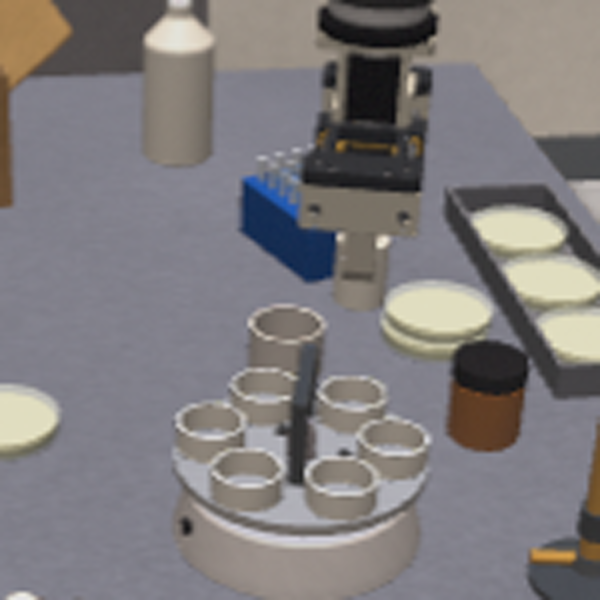

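View pics/w25.png

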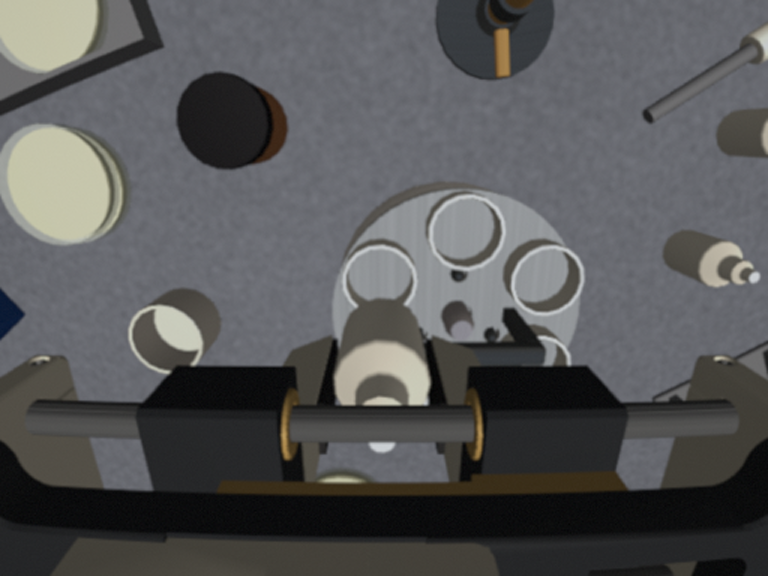

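Run:
```python
from h import *
w=cams.read_camera("wrist");f=lambda *a:[[x/1.5,y/1.5] for x,y in a]
print(onz(w,f((466,233),(547,280)),.083),onz(w,f((380,280)),.083));R,p=Rt();print(p)
```

```text
[[ 0.65068051 -0.05870482]
 [ 0.60606923 -0.10181221]] [[6.36887568e-01 6.14763501e-04]]
[0.63531485 0.0015973  0.18262395]
```

>>> {"method": "jog_arm", "body": {"plan": [0,0,0,3,0.1,-0.05,-0.5,0,0,0,6,0.1,-0.05,-0.5,0,0,0,7,0.1,-0.05,-0.5,0,0,0,7,0.1,-0.05,-0.5]}}

```text
time: 27.5
tool_pos: [0.6356, 0.0026, 0.1116]
tool_rot: [-1.358, 1.567, 3.064]
contact_force: [0.4, 0.7, -0.7]
opening: 0.0355
```

Run:
```python
from h import *
s=cams.read_camera("side");crop(s,"s26",220,120,340,230,5)
s=observe();print(s['tool_pos'],s['opening'],s['contact_force'])
go([.6365,.0015,.090],np.radians(73.5))
```

```text
[0.63662181 0.00264053 0.11330015] 0.03591092816149771 [-0.03880595 -0.70276179  1.38691944]
turn [-0.11  0.01  0.02] shift [2.33 0.02 0.11]
```

View pics/s26.png

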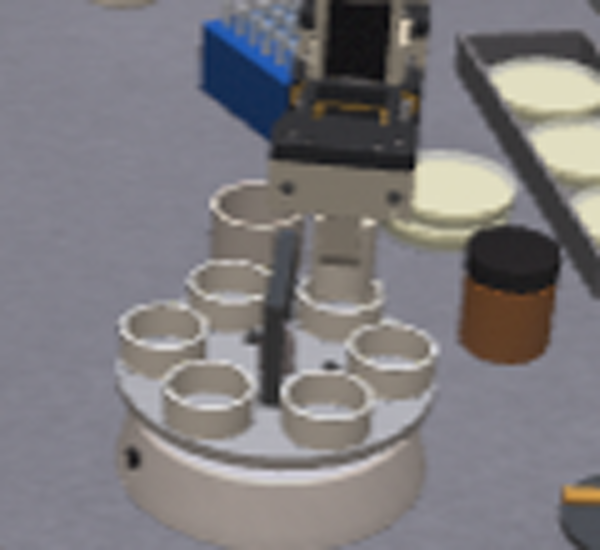

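>>> {"method": "jog_arm", "body": {"plan": [0,0,0,0.8,0,0.1,-0.5,0,0,0,1.6,0,0.1,-0.5,0,0,0,2.2,0,0.1,-0.5,0,0,0,2.3,0,0.1,-0.5,0,0,0,2.3,0,0.1,-0.5]}}

```text
time: 28.05
tool_pos: [0.6361, 0.0024, 0.09]
tool_rot: [-1.122, 1.57, -2.981]
contact_force: [0.1, 0.7, -0.5]
opening: 0.0358
```

>>> {"method": "jog_arm", "body": {"plan": [0,0,0,0.2,0,0,-0.5,0,0,0,0.2,0,0,-0.1,0,0,0,0.2,0,0,0,0,0,0,0.2,0,0,0,0,0,0,0.2,0,0,0,0,0,0,-3,0,0,0,0,0,0,-6,0,0,0,0,0,0,-10,0,0,0,0,0,0,-10,0,0,0]}}

```text
time: 28.95
tool_pos: [0.6391, 0.002, 0.1967]
tool_rot: [1.737, 1.559, -0.122]
contact_force: [1.1, 0.3, 0.1]
opening: 0.0459
```

Run:
```python
from h import *
s=cams.read_camera("side");cv2.imwrite("pics/s27.png",cv2.resize(s["image"][:,:,::-1],None,fx=1.5,fy=1.5))
w=cams.read_camera("wrist");crop(w,"w27",0,0,512,384,1.5)
s=observe();print(s['tool_pos'],s['opening'],s['contact_force'])
```

```text
[0.63658681 0.002307   0.1913029 ] 0.04572330529578845 [ 0.66796752  0.00448288 -0.50686131]
```

View pics/s27.png

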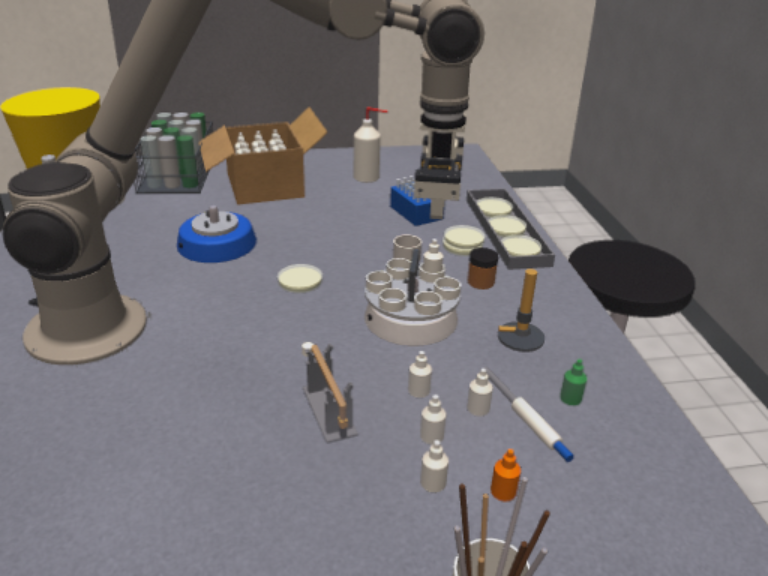

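View pics/w27.png

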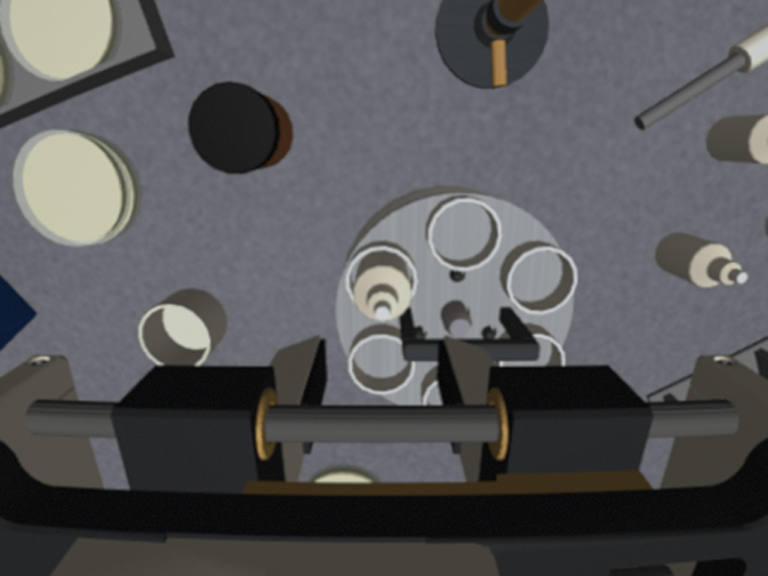

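Run:
```python
from h import *
go([.648,-.2975,.19],np.radians(73.5))
```

```text
turn [-0.06 -0.02 -0.14] shift [ 0.14  9.64 28.41]
```

>>> {"method": "jog_arm", "body": {"plan": [0,0,0,0,1.3,4,0.4,0,0,0,0,2.7,8,0.4,0,0,0,0,4,12,0.4,0,0,0,0,5.4,16,0.4,0,0,0,0,6.7,20,0.4,0,0,0,0,8,24,0.4,0,0,0,0,9.6,28.4,0.4,0,0,0,4,9.6,28.4,0.4,0,0,0,5.5,9.6,28.4,0.4,0,0,0,5.5,9.6,28.4,0.4]}}

```text
time: 30.05
tool_pos: [0.6448, -0.2965, 0.1296]
tool_rot: [-1.817, 1.561, 2.606]
contact_force: [-0.1, 0.8, -0.0]
opening: 0.0647
```

Run:
```python
from h import *
w=cams.read_camera("wrist");crop(w,"w28",0,0,512,384,1.5)
s=observe();print(s['tool_pos'],s['opening'],s['contact_force'])
go([.648,-.2975,.025],np.radians(73.5))
```

```text
[ 0.64604886 -0.29671477  0.13234331] 0.06438664520977268 [ 0.9100144  -0.27363821  0.80848217]
turn [-0.07 -0.08  0.3 ] shift [10.73  0.27  0.03]
```

View pics/w28.png

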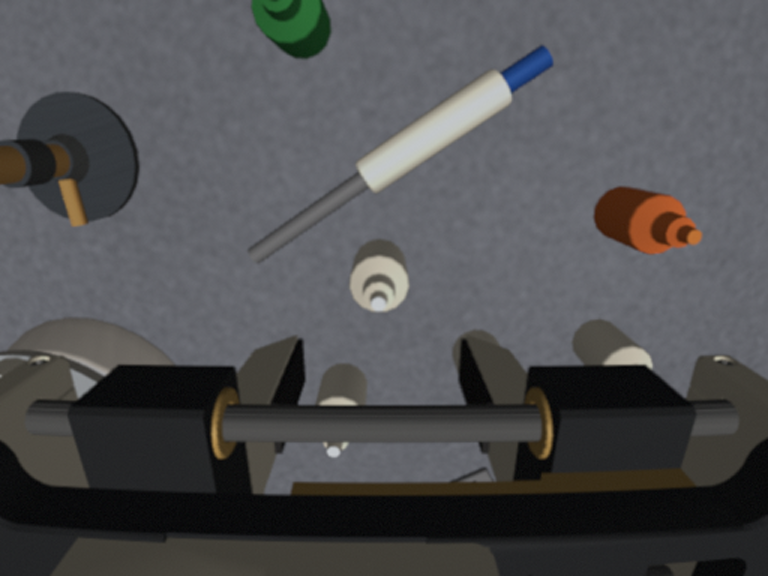

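Run:
```python
from h import *
w=cams.read_camera("wrist");f=lambda *a:[[x/1.5,y/1.5] for x,y in a]
print(onz(w,f((378,303)),.078),onz(w,f((379,284)),.05));R,p=Rt();print(p)
go([.648,-.2975,.025],np.radians(73.5))
```

```text
[[ 0.64930338 -0.29706025]] [[ 0.65042551 -0.29775919]]
[ 0.64706592 -0.29698273  0.13442791]
turn [-0.05 -0.02  0.09] shift [10.94  0.12  0.03]
```

>>> {"method": "jog_arm", "body": {"plan": [0,0,0,4,0.2,0,0.4,0,0,0,8,0.2,0,0.4,0,0,0,11,0.2,0,0.4,0,0,0,11,0.2,0,0.4,0,0,0,11,0.2,0,0.1,0,0,0,11,0.2,0,-0.2,0,0,0,11,0.2,0,-0.5,0,0,0,11,0.2,0,-0.5,0,0,0,11,0.2,0,-0.5,0,0,0,11,0.2,0,-0.5]}}

```text
time: 31.15
tool_pos: [0.65, -0.2982, 0.0271]
tool_rot: [1.345, 1.568, -0.515]
contact_force: [-1.0, 1.0, 6.5]
opening: 0.0357
```

>>> {"method": "jog_arm", "body": {"plan": [0,0,0,-3,0,0,-0.5,0,0,0,-7,0,0,-0.5,0,0,0,-11,0,0,-0.5,0,0,0,-15,0,0,-0.5,0,0,0,-16,0,0,-0.5,0,0,0,-16,0,0,-0.5]}}

```text
time: 31.75
tool_pos: [0.6499, -0.2983, 0.1876]
tool_rot: [1.303, 1.566, -0.556]
contact_force: [-0.6, 0.3, -0.6]
opening: 0.0354
```

Run:
```python
from h import *
w=cams.read_camera("wrist");crop(w,"w29",0,0,512,384,1.5)
s=observe();print(s['tool_pos'],s['opening'],s['contact_force'])
go([.5768,.0199,.187],np.radians(73.5))
```

```text
[ 0.64905235 -0.29778421  0.18500741] 0.035841570456707716 [ 0.5827764  -0.04049211 -0.99500081]
turn [-0.06  0.01 -0.01] shift [ -0.21 -15.98 -28.39]
```

View pics/w29.png

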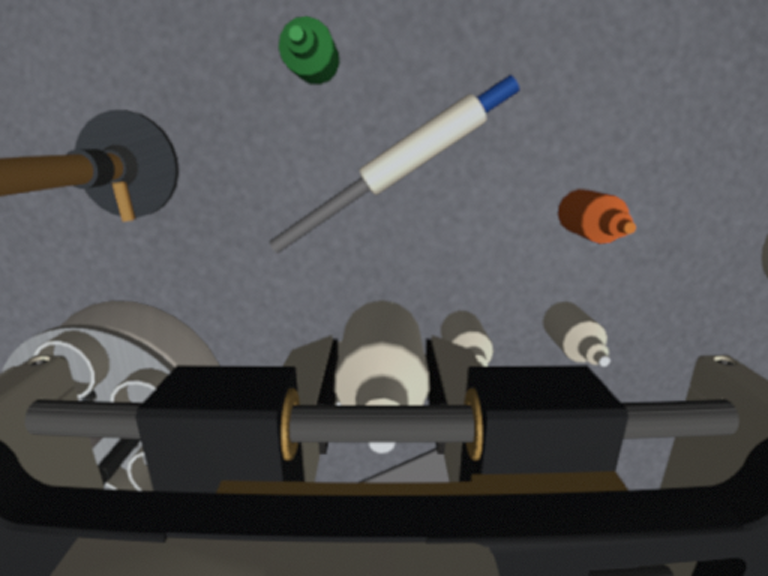

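>>> {"method": "jog_arm", "body": {"plan": [0,0,0,-0.2,-2.2,-4,-0.5,0,0,0,-0.2,-4.4,-8,-0.5,0,0,0,-0.2,-6.7,-12,-0.5,0,0,0,-0.2,-8.9,-16,-0.5,0,0,0,-0.2,-11.2,-20,-0.5,0,0,0,-0.2,-13.5,-24,-0.5,0,0,0,-0.2,-16,-28.4,-0.5,0,0,0,-0.2,-16,-28.4,-0.5,0,0,0,-0.2,-16,-28.4,-0.5,0,0,0,-0.2,-16,-28.4,-0.5]}}

```text
time: 32.8
tool_pos: [0.5764, 0.0192, 0.1858]
tool_rot: [-1.165, 1.568, -3.025]
contact_force: [0.2, -0.5, -0.0]
opening: 0.0354
```

Run:
```python
from h import *
w=cams.read_camera("wrist");crop(w,"w30",0,0,512,384,1.5)
s=cams.read_camera("side");crop(s,"s30",200,80,350,230,4)
s=observe();print(s['tool_pos'],s['opening'],s['contact_force'])
go([.5768,.0199,.115],np.radians(73.5))
```

```text
[0.57676671 0.01861237 0.18627654] 0.03531344798899754 [-0.36385849  0.5440339   0.13917202]
turn [-0.16  0.03  0.07] shift [ 7.13 -0.02 -0.13]
```

View pics/w30.png

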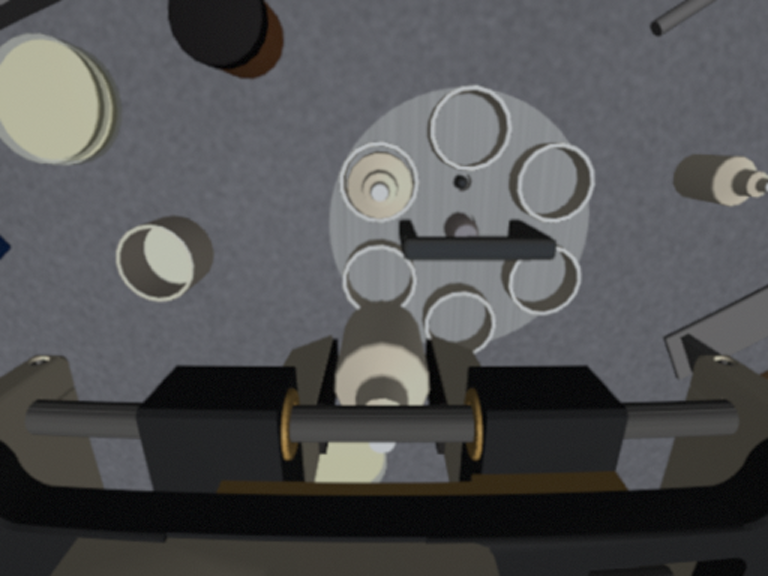

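View pics/s30.png

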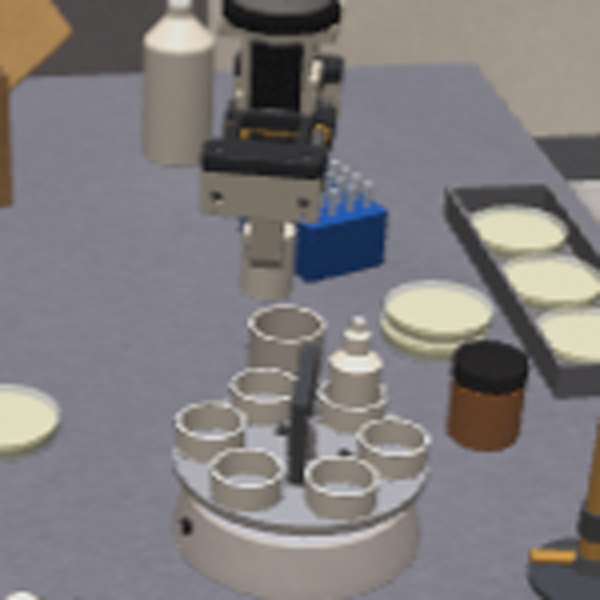

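>>> {"method": "jog_arm", "body": {"plan": [0,0,0,3,0,-0.1,-0.5,0,0,0,6,0,-0.1,-0.5,0,0,0,7.5,0,-0.1,-0.5,0,0,0,7.5,0,-0.1,-0.5,0,0,0,7.5,0,-0.1,-0.5]}}

```text
time: 33.4
tool_pos: [0.5774, 0.02, 0.1124]
tool_rot: [0.254, 1.571, -1.607]
contact_force: [-0.1, -0.6, -0.7]
opening: 0.0364
```

Run:
```python
from h import *
s=cams.read_camera("side");crop(s,"s31",220,120,340,230,5)
s=observe();print(s['tool_pos'],s['opening'],s['contact_force'])
go([.5768,.0199,.091],np.radians(73.5))
```

```text
[0.57781194 0.02015109 0.11304133] 0.03572237291740892 [ 0.53867436  0.42020874 -0.06801787]
turn [-0.12 -0.01 -0.08] shift [ 2.2  -0.09  0.05]
```

View pics/s31.png

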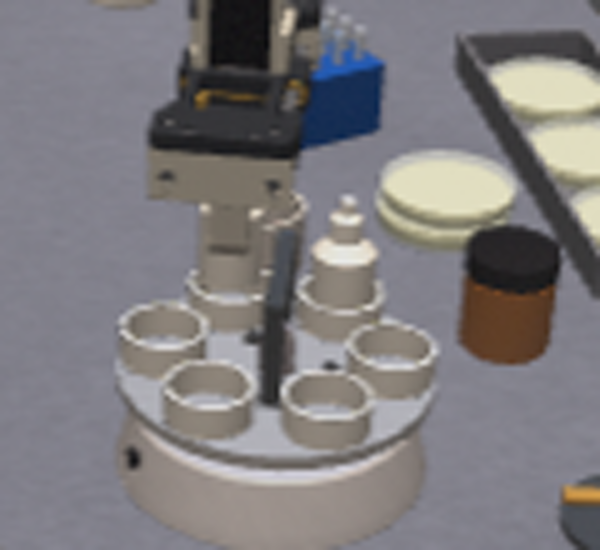

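>>> {"method": "jog_arm", "body": {"plan": [0,0,0,0.8,-0.1,0,-0.5,0,0,0,1.6,-0.1,0,-0.5,0,0,0,2.1,-0.1,0,-0.5,0,0,0,2.2,-0.1,0,-0.5,0,0,0,2.2,-0.1,0,-0.5]}}

```text
time: 33.95
tool_pos: [0.576, 0.0213, 0.0901]
tool_rot: [-0.735, 1.571, -2.595]
contact_force: [-0.0, 0.2, -0.3]
opening: 0.0359
```

>>> {"method": "jog_arm", "body": {"plan": [0,0,0,0.2,0,0,-0.5,0,0,0,0.2,0,0,-0.1,0,0,0,0.2,0,0,0,0,0,0,0.2,0,0,0,0,0,0,0.2,0,0,0,0,0,0,-3,0,0,0,0,0,0,-6,0,0,0,0,0,0,-10,0,0,0,0,0,0,-10,0,0,0]}}

```text
time: 34.85
tool_pos: [0.579, 0.021, 0.1958]
tool_rot: [1.758, 1.56, -0.102]
contact_force: [0.6, -0.0, -0.3]
opening: 0.0457
```

Run:
```python
from h import *
s=cams.read_camera("side");crop(s,"s32",200,80,350,340,2.3)
s=observe();print(s['tool_pos'],s['opening'],s['contact_force'])
go([.565,-.245,.19],np.radians(73.5))
```

```text
[0.57764928 0.02109544 0.19296193] 0.04558874616167996 [ 0.54072343  0.3007609  -0.14525264]
turn [-0.06 -0.06 -0.34] shift [ 0.31  6.37 25.87]
```

View pics/s32.png

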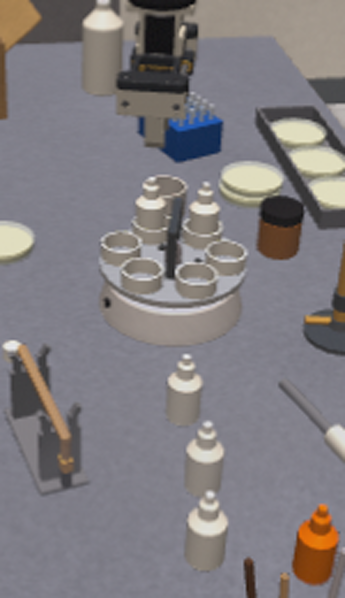

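Two in. Next b2.

>>> {"method": "jog_arm", "body": {"plan": [0,0,0,0,1,4,0.4,0,0,0,0,2,8,0.4,0,0,0,0,3,12.5,0.4,0,0,0,0,4.2,17,0.4,0,0,0,0,5.3,21.5,0.4,0,0,0,0,6.4,25.9,0.4,0,0,0,3,6.4,25.9,0.4,0,0,0,5.5,6.4,25.9,0.4,0,0,0,5.5,6.4,25.9,0.4,0,0,0,5.5,6.4,25.9,0.4]}}

```text
time: 35.9
tool_pos: [0.5633, -0.245, 0.1346]
tool_rot: [-1.789, 1.569, 2.635]
contact_force: [0.9, -1.5, 1.0]
opening: 0.0642
```

Run:
```python
from h import *
w=cams.read_camera("wrist");crop(w,"w33",0,0,512,384,1.5)
s=observe();print(s['tool_pos'],s['opening'],s['contact_force'])
go([.565,-.245,.025],np.radians(73.5))
```

```text
[ 0.56402517 -0.2451898   0.13575388] 0.06428284357822647 [ 0.06045941 -0.07968576  0.00967059]
turn [-0.03  0.01 -0.03] shift [11.08  0.08 -0.05]
```

View pics/w33.png

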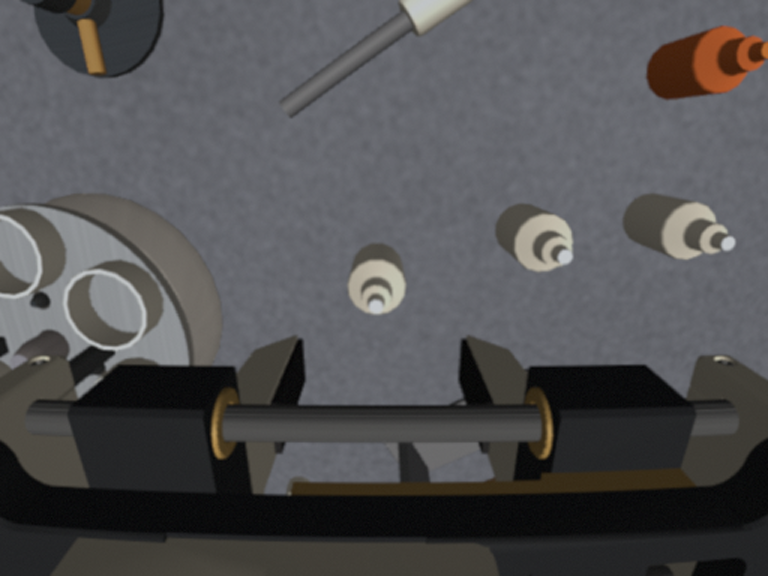

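Run:
```python
from h import *
w=cams.read_camera("wrist");f=lambda *a:[[x/1.5,y/1.5] for x,y in a]
print(onz(w,f((376,305)),.078),onz(w,f((377,286)),.05));R,p=Rt();print(p)
```

```text
[[ 0.5655203  -0.24391217]] [[ 0.56687268 -0.24460465]]
[ 0.56437591 -0.24526623  0.13641264]
```

>>> {"method": "jog_arm", "body": {"plan": [0,0,0,4,0.1,-0.1,0.4,0,0,0,8,0.1,-0.1,0.4,0,0,0,11.1,0.1,-0.1,0.4,0,0,0,11.1,0.1,-0.1,0.4,0,0,0,11.1,0.1,-0.1,0.1,0,0,0,11.1,0.1,-0.1,-0.2,0,0,0,11.1,0.1,-0.1,-0.5,0,0,0,11.1,0.1,-0.1,-0.5,0,0,0,11.1,0.1,-0.1,-0.5,0,0,0,11.1,0.1,-0.1,-0.5]}}

```text
time: 37.0
tool_pos: [0.5657, -0.2449, 0.0258]
tool_rot: [1.377, 1.568, -0.482]
contact_force: [-0.6, 0.4, 6.8]
opening: 0.0356
```

>>> {"method": "jog_arm", "body": {"plan": [0,0,0,-3,0,0,-0.5,0,0,0,-7,0,0,-0.5,0,0,0,-11,0,0,-0.5,0,0,0,-15,0,0,-0.5,0,0,0,-16,0,0,-0.5,0,0,0,-16,0,0,-0.5]}}

```text
time: 37.6
tool_pos: [0.5656, -0.2451, 0.1864]
tool_rot: [1.298, 1.566, -0.562]
contact_force: [0.2, 0.4, -1.4]
opening: 0.0359
```

Run:
```python
from h import *
w=cams.read_camera("wrist");crop(w,"w34",0,0,512,384,1.5)
s=observe();print(s['tool_pos'],s['opening'],s['contact_force'])
go([.5319,-.0228,.187],np.radians(73.5))
```

```text
[ 0.56469726 -0.24454386  0.18417848] 0.035405931628231635 [ 0.57822838  0.05407697 -0.31020863]
turn [-0.06  0.01 -0.02] shift [ -0.29  -9.46 -20.32]
```

View pics/w34.png

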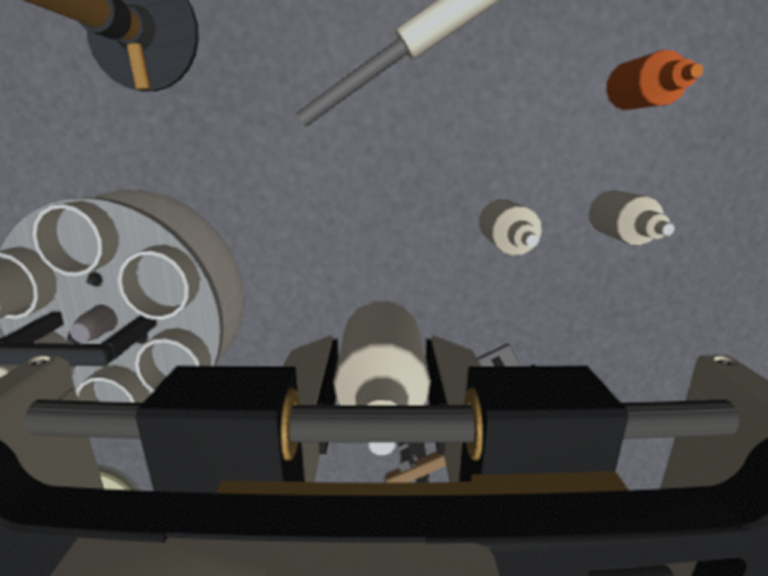

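>>> {"method": "jog_arm", "body": {"plan": [0,0,0,-0.2,-1.9,-4,-0.5,0,0,0,-0.2,-3.8,-8,-0.5,0,0,0,-0.2,-5.7,-12,-0.5,0,0,0,-0.2,-7.5,-16,-0.5,0,0,0,-0.2,-9.4,-20.3,-0.5,0,0,0,-0.2,-9.4,-20.3,-0.5,0,0,0,-0.2,-9.4,-20.3,-0.5,0,0,0,-0.2,-9.4,-20.3,-0.5]}}

```text
time: 38.45
tool_pos: [0.5323, -0.0241, 0.185]
tool_rot: [-1.211, 1.569, -3.071]
contact_force: [-0.4, -0.4, -0.6]
opening: 0.0353
```

Run:
```python
from h import *
w=cams.read_camera("wrist");crop(w,"w35",0,0,512,384,1.5)
s=observe();print(s['tool_pos'],s['opening'],s['contact_force'])
go([.5319,-.0228,.114],np.radians(73.5))
```

```text
[ 0.53245114 -0.02441465  0.18521642] 0.03554839516988077 [-0.17560936 -0.04006323 -0.23445195]
turn [-0.14  0.03  0.09] shift [ 7.12 -0.09 -0.14]
```

View pics/w35.png

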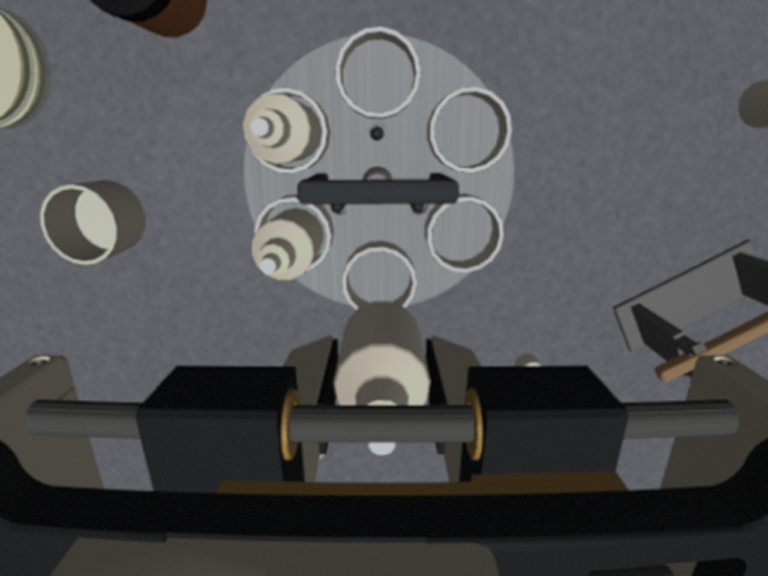

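>>> {"method": "jog_arm", "body": {"plan": [0,0,0,3,-0.1,-0.1,-0.5,0,0,0,6,-0.1,-0.1,-0.5,0,0,0,7.3,-0.1,-0.1,-0.5,0,0,0,7.3,-0.1,-0.1,-0.5,0,0,0,7.3,-0.1,-0.1,-0.5]}}

```text
time: 39.0
tool_pos: [0.5323, -0.023, 0.1133]
tool_rot: [0.45, 1.571, -1.411]
contact_force: [0.4, -0.3, -0.2]
opening: 0.0353
```

Run:
```python
from h import *
s=cams.read_camera("side");crop(s,"s36",220,120,340,230,5)
s=observe();print(s['tool_pos'],s['opening'],s['contact_force'])
go([.5319,-.0228,.090],np.radians(73.5))
```

```text
[ 0.53262221 -0.02290794  0.11389812] 0.03533824666816681 [-0.33967429 -0.04647686 -0.37403983]
turn [-0.13 -0.   -0.08] shift [ 2.39 -0.08  0.01]
```

View pics/s36.png

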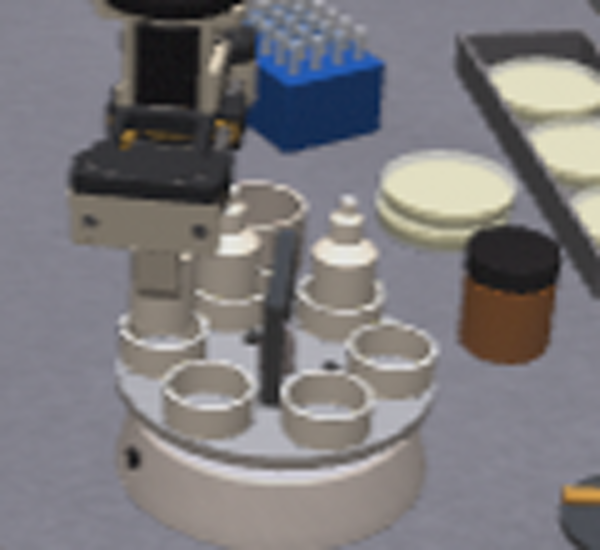

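>>> {"method": "jog_arm", "body": {"plan": [0,0,0,0.8,-0.1,0,-0.5,0,0,0,1.6,-0.1,0,-0.5,0,0,0,2.2,-0.1,0,-0.5,0,0,0,2.4,-0.1,0,-0.5,0,0,0,2.4,-0.1,0,-0.5]}}

```text
time: 39.55
tool_pos: [0.5309, -0.0216, 0.0891]
tool_rot: [-0.992, 1.571, -2.852]
contact_force: [0.3, -0.4, -1.2]
opening: 0.0359
```

>>> {"method": "jog_arm", "body": {"plan": [0,0,0,0.1,0,0,-0.5,0,0,0,0.1,0,0,-0.1,0,0,0,0.1,0,0,0,0,0,0,0.1,0,0,0,0,0,0,0.1,0,0,0,0,0,0,-3,0,0,0,0,0,0,-6,0,0,0,0,0,0,-10,0,0,0,0,0,0,-10,0,0,0]}}

```text
time: 40.45
tool_pos: [0.5339, -0.0221, 0.1944]
tool_rot: [1.672, 1.561, -0.188]
contact_force: [0.1, 0.3, 0.5]
opening: 0.0458
```

Run:
```python
from h import *
s=cams.read_camera("side");crop(s,"s37",200,80,350,340,2.3)
s=observe();print(s['tool_pos'],s['opening'],s['contact_force'])
go([.5637,-.346,.19],np.radians(73.5))
```

```text
[ 0.53251984 -0.02194111  0.19180135] 0.04647826726716861 [-0.41665556  0.27677951 -0.85061509]
turn [-0.06 -0.03 -0.34] shift [ 0.24 12.22 30.17]
```

View pics/s37.png

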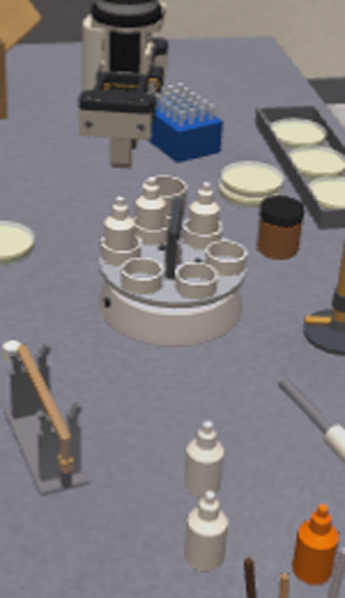

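Three in. Now b3.

>>> {"method": "jog_arm", "body": {"plan": [0,0,0,0,1.7,4.2,0.4,0,0,0,0,3.4,8.4,0.4,0,0,0,0,5.1,12.6,0.4,0,0,0,0,6.8,16.8,0.4,0,0,0,0,8.5,21,0.4,0,0,0,0,10.3,25.5,0.4,0,0,0,0,12.2,30.2,0.4,0,0,0,3,12.2,30.2,0.4,0,0,0,5.4,12.2,30.2,0.4,0,0,0,5.4,12.2,30.2,0.4]}}

```text
time: 41.5
tool_pos: [0.5592, -0.3446, 0.1295]
tool_rot: [-1.946, 1.561, 2.476]
contact_force: [-0.5, 0.4, -0.4]
opening: 0.0642
```

Run:
```python
from h import *
cams.read_camera("top")
w=cams.read_camera("wrist");crop(w,"w38",0,0,512,384,1.5)
s=observe();print(s['tool_pos'],s['opening'],s['contact_force'])
go([.5637,-.346,.025],np.radians(73.5))
```

```text
[ 0.56158353 -0.34557698  0.13445523] 0.0640446074306254 [-0.05316254 -0.12137132  0.6074283 ]
turn [-0.05 -0.04  0.11] shift [ 1.095e+01  2.400e-01 -1.000e-02]
```

View pics/w38.png

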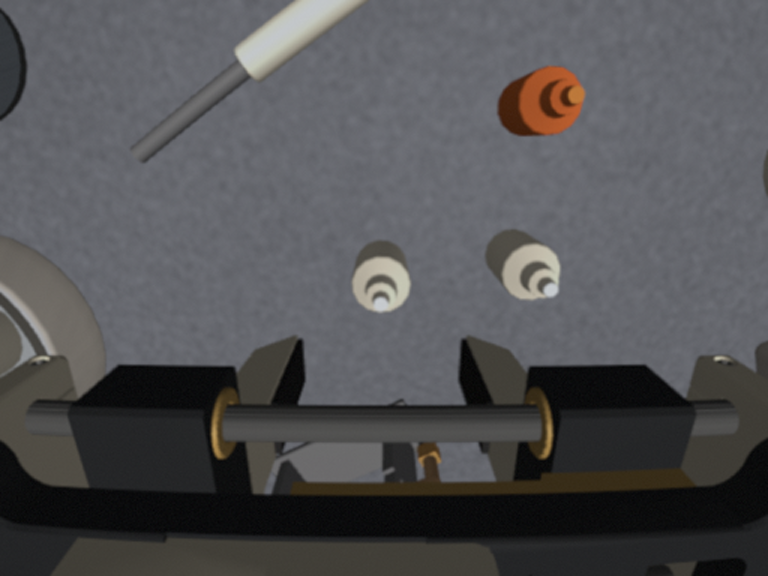

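>>> {"method": "jog_arm", "body": {"plan": [0,0,0,4,0.2,0,0.4,0,0,0,8,0.2,0,0.4,0,0,0,11,0.2,0,0.4,0,0,0,11,0.2,0,0.4,0,0,0,11,0.2,0,0.1,0,0,0,11,0.2,0,-0.2,0,0,0,11,0.2,0,-0.5,0,0,0,11,0.2,0,-0.5,0,0,0,11,0.2,0,-0.5,0,0,0,11,0.2,0,-0.5]}}

```text
time: 42.6
tool_pos: [0.5645, -0.347, 0.0269]
tool_rot: [1.208, 1.568, -0.652]
contact_force: [-0.7, 1.0, 6.4]
opening: 0.0355
```

>>> {"method": "jog_arm", "body": {"plan": [0,0,0,-3,0,0,-0.5,0,0,0,-7,0,0,-0.5,0,0,0,-11,0,0,-0.5,0,0,0,-15,0,0,-0.5,0,0,0,-16,0,0,-0.5,0,0,0,-16,0,0,-0.5]}}

```text
time: 43.2
tool_pos: [0.5645, -0.347, 0.1875]
tool_rot: [1.181, 1.566, -0.679]
contact_force: [0.4, 0.4, -0.5]
opening: 0.0355
```

Run:
```python
from h import *
cams.read_camera("top")
w=cams.read_camera("wrist");crop(w,"w39",0,0,512,384,1.5)
s=observe();print(s['tool_pos'],s['opening'],s['contact_force'])
go([.5463,-.0831,.187],np.radians(73.5))
```

```text
[ 0.56311925 -0.34602652  0.18369175] 0.03567504521464178 [ 0.22543478  0.67807978 -1.29383231]
turn [-0.06 -0.05  0.13] shift [ -0.29  -9.11 -24.72]
```

View pics/w39.png

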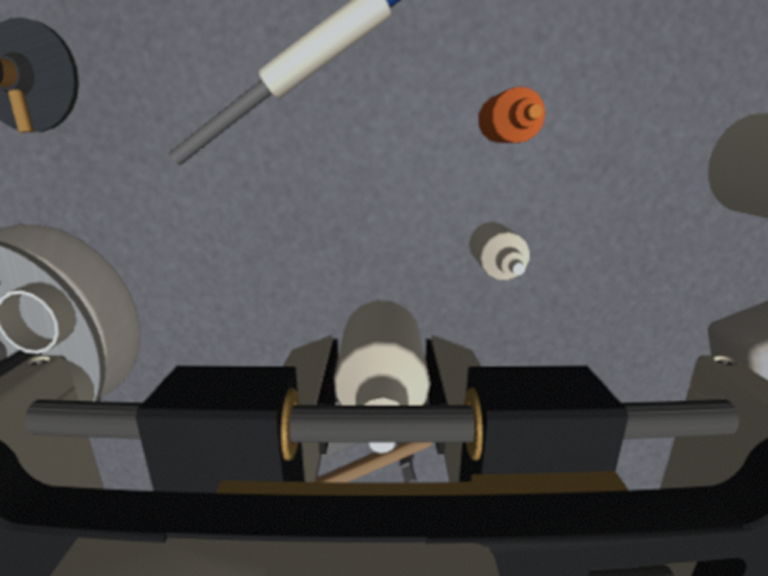

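>>> {"method": "jog_arm", "body": {"plan": [0,0,0,-0.2,-1.5,-4.1,-0.5,0,0,0,-0.2,-3,-8.2,-0.5,0,0,0,-0.2,-4.5,-12.3,-0.5,0,0,0,-0.2,-6,-16.4,-0.5,0,0,0,-0.2,-7.5,-20.5,-0.5,0,0,0,-0.2,-9.1,-24.7,-0.5,0,0,0,-0.2,-9.1,-24.7,-0.5,0,0,0,-0.2,-9.1,-24.7,-0.5,0,0,0,-0.2,-9.1,-24.7,-0.5]}}

```text
time: 44.2
tool_pos: [0.5466, -0.0846, 0.186]
tool_rot: [-1.309, 1.569, 3.113]
contact_force: [-0.1, -0.6, 0.0]
opening: 0.0359
```

Run:
```python
from h import *
cams.read_camera("top")
w=cams.read_camera("wrist");crop(w,"w40",0,0,512,384,1.5)
s=observe();print(s['tool_pos'],s['opening'],s['contact_force'])
go([.5463,-.0831,.114],np.radians(73.5))
```

```text
[ 0.54682899 -0.08508914  0.18644258] 0.03582479426324886 [-0.15915962  0.0500227  -0.71989804]
turn [-0.16  0.02  0.06] shift [ 7.24 -0.1  -0.18]
```

View pics/w40.png

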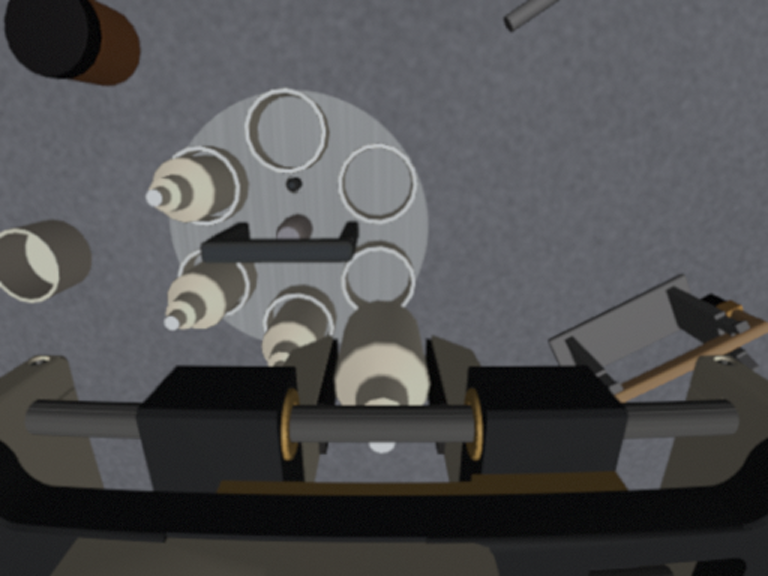

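>>> {"method": "jog_arm", "body": {"plan": [0,0,0,3,-0.1,-0.15,-0.5,0,0,0,6,-0.1,-0.15,-0.5,0,0,0,7.4,-0.1,-0.15,-0.5,0,0,0,7.4,-0.1,-0.15,-0.5,0,0,0,7.4,-0.1,-0.15,-0.5]}}

```text
time: 44.8
tool_pos: [0.5466, -0.083, 0.1134]
tool_rot: [0.484, 1.571, -1.378]
contact_force: [-0.7, -0.8, -1.0]
opening: 0.0354
```

Run:
```python
from h import *
cams.read_camera("top")
s=cams.read_camera("side");crop(s,"s41",220,120,340,230,5)
s=observe();print(s['tool_pos'],s['opening'],s['contact_force'])
go([.5463,-.0831,.090],np.radians(73.5))
```

```text
[ 0.54713659 -0.08280619  0.11428161] 0.03590536569055952 [ 0.75279555 -0.43441065 -0.20059862]
turn [-0.1   0.01 -0.12] shift [ 2.43 -0.08  0.05]
```

View pics/s41.png

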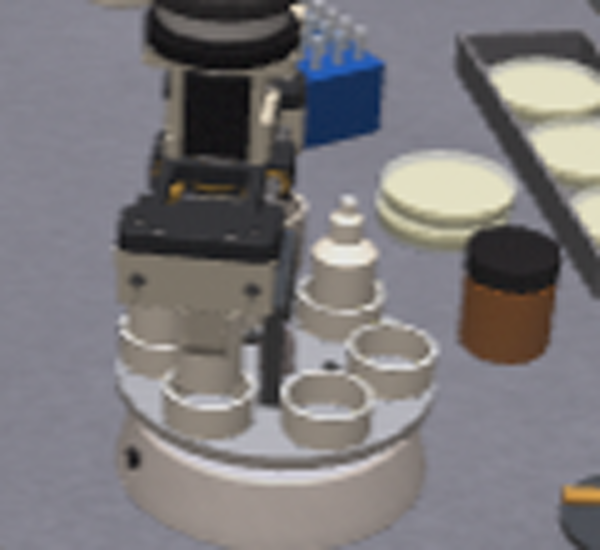

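>>> {"method": "jog_arm", "body": {"plan": [0,0,0,0.8,-0.1,0,-0.5,0,0,0,1.6,-0.1,0,-0.5,0,0,0,2.2,-0.1,0,-0.5,0,0,0,2.4,-0.1,0,-0.5,0,0,0,2.4,-0.1,0,-0.5]}}

```text
time: 45.4
tool_pos: [0.5452, -0.0818, 0.0897]
tool_rot: [-0.559, 1.57, -2.418]
contact_force: [-3.3, 0.6, 6.8]
opening: 0.0356
```

>>> {"method": "jog_arm", "body": {"plan": [0,0,0,0.1,0,0,-0.5,0,0,0,0.1,0,0,-0.1,0,0,0,0.1,0,0,0,0,0,0,0.1,0,0,0,0,0,0,0.1,0,0,0,0,0,0,-3,0,0,0,0,0,0,-6,0,0,0,0,0,0,-10,0,0,0,0,0,0,-10,0,0,0]}}

```text
time: 46.3
tool_pos: [0.5482, -0.0825, 0.1945]
tool_rot: [1.572, 1.561, -0.288]
contact_force: [0.7, 0.3, 0.3]
opening: 0.0459
```

Run:
```python
from h import *
cams.read_camera("top")
s=cams.read_camera("side");crop(s,"s42",200,80,350,340,2.3)
s=observe();print(s['tool_pos'],s['opening'],s['contact_force'])
go([.5458,-.435,.19],np.radians(73.5))
```

```text
[ 0.54579109 -0.08185811  0.1898608 ] 0.045602107523327835 [-0.55154811 -0.12469926 -0.05990997]
turn [-0.05  0.   -0.11] shift [1.000e-02 1.006e+01 3.385e+01]
```

View pics/s42.png

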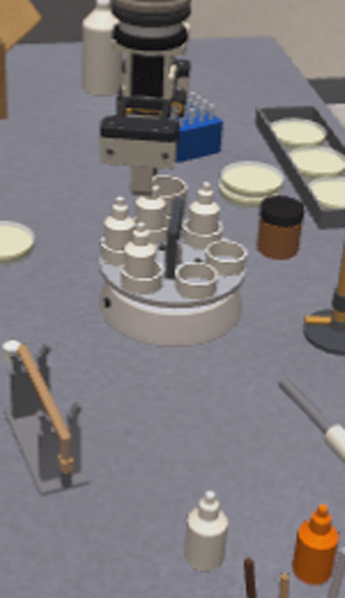

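>>> {"method": "jog_arm", "body": {"plan": [0,0,0,0,1.2,4.2,0.4,0,0,0,0,2.5,8.4,0.4,0,0,0,0,3.7,12.6,0.4,0,0,0,0,5,16.8,0.4,0,0,0,0,6.3,21,0.4,0,0,0,0,7.5,25.2,0.4,0,0,0,0,8.7,29.4,0.4,0,0,0,0,10,33.8,0.4,0,0,0,3,10,33.8,0.4,0,0,0,5.4,10,33.8,0.4]}}

```text
time: 47.4
tool_pos: [0.5436, -0.4355, 0.1316]
tool_rot: [-2.063, 1.568, 2.358]
contact_force: [0.4, 1.0, -0.5]
opening: 0.0644
```

>>> {"method": "jog_arm", "body": {"plan": [0,0,0,0,0,0,0.4,0,0,0,0,0,0,0.4]}}

```text
time: 47.6
tool_pos: [0.5447, -0.4338, 0.1341]
tool_rot: [-2.058, 1.568, 2.365]
contact_force: [0.9, 0.5, 0.6]
opening: 0.0643
```

Run:
```python
from h import *
cams.read_camera("top")
w=cams.read_camera("wrist");crop(w,"w43",0,0,512,384,1.5)
s=observe();print(s['tool_pos'],s['opening'],s['contact_force'])
go([.5457,-.435,.025],np.radians(73.5))
```

```text
[ 0.54565707 -0.43441276  0.13654218] 0.06425595946320313 [1.17097382 0.61208204 0.71293033]
turn [-0.03  0.06 -0.1 ] shift [11.15  0.    0.04]
```

View pics/w43.png

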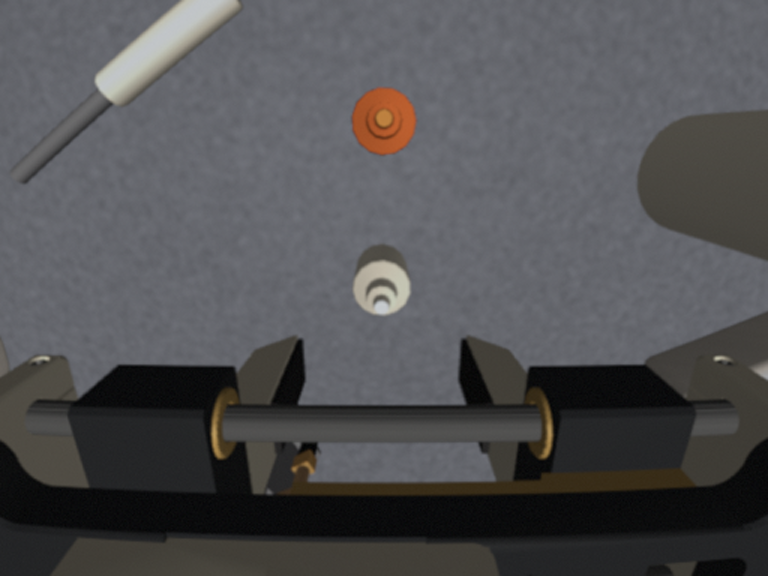

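>>> {"method": "jog_arm", "body": {"plan": [0,0,0,4,0,0,0.4,0,0,0,8,0,0,0.4,0,0,0,11.1,0,0,0.4,0,0,0,11.1,0,0,0.4,0,0,0,11.1,0,0,0.1,0,0,0,11.1,0,0,-0.2,0,0,0,11.1,0,0,-0.5,0,0,0,11.1,0,0,-0.5,0,0,0,11.1,0,0,-0.5,0,0,0,11.1,0,0,-0.5]}}

```text
time: 48.7
tool_pos: [0.5457, -0.4349, 0.026]
tool_rot: [1.091, 1.568, -0.769]
contact_force: [-0.7, 0.5, 6.8]
opening: 0.0357
```

>>> {"method": "jog_arm", "body": {"plan": [0,0,0,-3,0,0,-0.5,0,0,0,-7,0,0,-0.5,0,0,0,-11,0,0,-0.5,0,0,0,-15,0,0,-0.5,0,0,0,-16,0,0,-0.5,0,0,0,-16,0,0,-0.5]}}

```text
time: 49.3
tool_pos: [0.5456, -0.4349, 0.1865]
tool_rot: [1.063, 1.566, -0.796]
contact_force: [0.2, 0.2, -0.8]
opening: 0.0353
```

Run:
```python
from h import *
cams.read_camera("top")
w=cams.read_camera("wrist");crop(w,"w44",0,0,512,384,1.5)
s=observe();print(s['tool_pos'],s['opening'],s['contact_force'])
go([.6058,-.1007,.187],np.radians(73.5))
```

```text
[ 0.54438097 -0.43371706  0.18244869] 0.0356526784681645 [ 0.45615285  0.13589066 -1.04615444]
turn [-0.06 -0.07  0.14] shift [ -0.41  -3.61 -33.67]
```

View pics/w44.png

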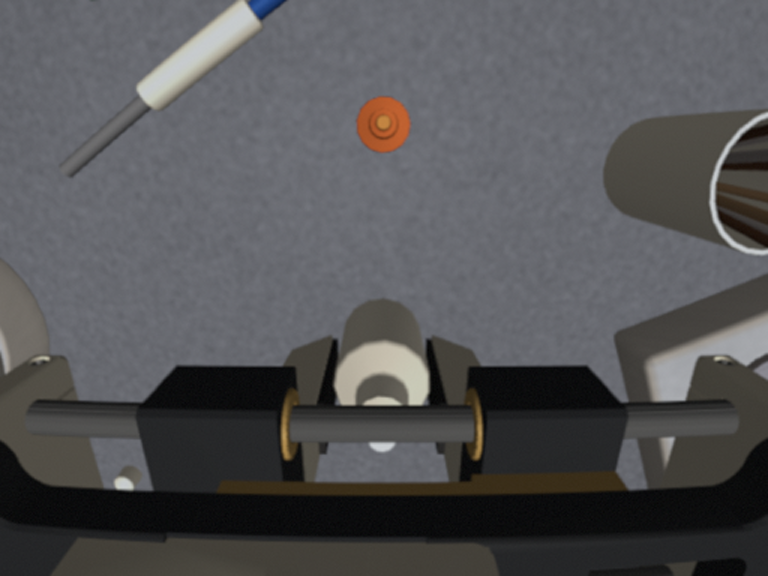

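>>> {"method": "jog_arm", "body": {"plan": [0,0,0,-0.4,-0.5,-4.2,-0.5,0,0,0,-0.4,-0.9,-8.4,-0.5,0,0,0,-0.4,-1.4,-12.6,-0.5,0,0,0,-0.4,-1.8,-16.8,-0.5,0,0,0,-0.4,-2.2,-21,-0.5,0,0,0,-0.4,-2.7,-25.2,-0.5,0,0,0,-0.4,-3.1,-29.4,-0.5,0,0,0,-0.4,-3.6,-33.7,-0.5,0,0,0,-0.4,-3.6,-33.7,-0.5,0,0,0,-0.4,-3.6,-33.7,-0.5]}}

```text
time: 50.4
tool_pos: [0.6057, -0.0999, 0.1861]
tool_rot: [-1.435, 1.567, 2.991]
contact_force: [-0.2, 0.3, 0.3]
opening: 0.0353
```

>>> {"method": "jog_arm", "body": {"plan": [0,0,0,0,0,0,-0.5,0,0,0,0,0,0,-0.5]}}

```text
time: 50.6
tool_pos: [0.6061, -0.1024, 0.1874]
tool_rot: [-1.283, 1.57, 3.139]
contact_force: [-0.6, 1.1, -0.0]
opening: 0.0357
```

Run:
```python
from h import *
cams.read_camera("top")
w=cams.read_camera("wrist");crop(w,"w45",0,0,512,384,1.5)
s=observe();print(s['tool_pos'],s['opening'],s['contact_force'])
go([.6058,-.1007,.114],np.radians(73.5))
```

```text
[ 0.6062312  -0.10231592  0.18787396] 0.03576287952952372 [-0.29968664 -0.16289265 -0.44807796]
turn [-0.17  0.01  0.03] shift [ 7.39 -0.08 -0.14]
```

View pics/w45.png

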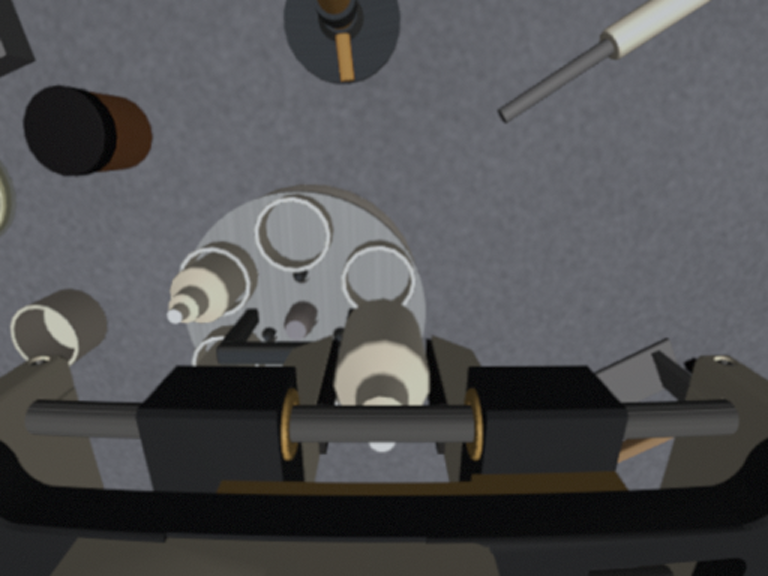

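>>> {"method": "jog_arm", "body": {"plan": [0,0,0,3,-0.1,-0.1,-0.5,0,0,0,6,-0.1,-0.1,-0.5,0,0,0,7.4,-0.1,-0.1,-0.5,0,0,0,7.4,-0.1,-0.1,-0.5,0,0,0,7.4,-0.1,-0.1,-0.5]}}

```text
time: 51.2
tool_pos: [0.6061, -0.1004, 0.1147]
tool_rot: [1.42, 1.57, -0.441]
contact_force: [0.1, -0.5, -0.1]
opening: 0.0357
```

Run:
```python
from h import *
cams.read_camera("top")
s=cams.read_camera("side");crop(s,"s46",220,120,340,230,5)
s=observe();print(s['tool_pos'],s['opening'],s['contact_force'])
go([.6058,-.1007,.090],np.radians(73.5))
```

```text
[ 0.60665451 -0.10034829  0.11560683] 0.03570846151877236 [-0.08228014 -0.21607579 -0.93364375]
turn [-0.09  0.   -0.15] shift [ 2.56 -0.08  0.06]
```

View pics/s46.png

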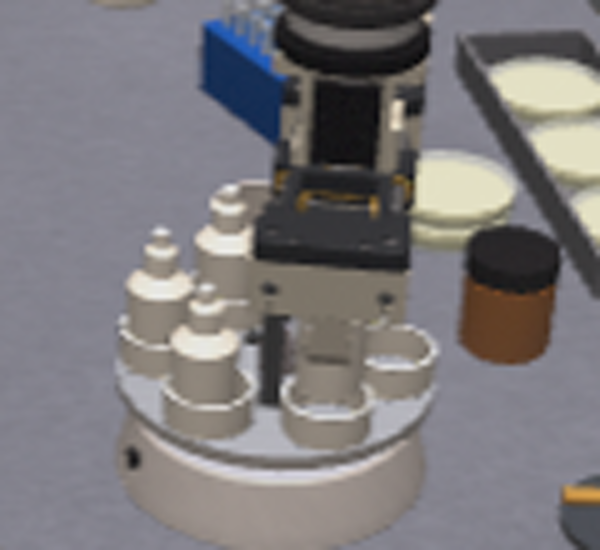

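>>> {"method": "jog_arm", "body": {"plan": [0,0,0,0.8,-0.1,0,-0.5,0,0,0,1.6,-0.1,0,-0.5,0,0,0,2.2,-0.1,0,-0.5,0,0,0,2.5,-0.1,0,-0.5,0,0,0,2.5,-0.1,0,-0.5]}}

```text
time: 51.8
tool_pos: [0.6048, -0.0994, 0.0892]
tool_rot: [-1.246, 1.571, -3.106]
contact_force: [0.6, 0.6, -0.9]
opening: 0.0353
```

>>> {"method": "jog_arm", "body": {"plan": [0,0,0,0.1,0,0,-0.5,0,0,0,0.1,0,0,-0.1,0,0,0,0.1,0,0,0,0,0,0,0.1,0,0,0,0,0,0,0.1,0,0,0,0,0,0,-3,0,0,0,0,0,0,-6,0,0,0,0,0,0,-10,0,0,0,0,0,0,-10,0,0,0]}}

```text
time: 52.7
tool_pos: [0.6077, -0.1002, 0.1952]
tool_rot: [1.568, 1.56, -0.291]
contact_force: [1.0, -0.9, 0.8]
opening: 0.0462
```

>>> {"method": "jog_arm", "body": {"plan": [0,0,0,-1,0,4,0,0,0,0,-2,0,8,0,0,0,0,-3,0,12,0,0,0,0,-3,-4,16,0,0,0,0,-3,-8,20,0,0,0,0,-3,-12,24,0,0,0,0,-3,-14,26,0,0,0,0,-3,-14,26,0,0,0,0,-3,-14,26,0]}}

```text
time: 53.6
tool_pos: [0.3959, -0.3094, 0.2192]
tool_rot: [1.808, 1.57, -0.054]
contact_force: [0.5, -0.4, 0.9]
opening: 0.0457
```

Run:
```python
from h import *
s=cams.read_camera("side");crop(s,"s48",190,100,370,340,2.5)
t=cams.read_camera("top");crop(t,"t48",90,80,420,240,2.4)
crop(t,"t48b",225,115,305,195,7)
s=observe();print(s['tool_pos'],s['opening'],s['contact_force'],s['time'])
```

```text
[ 0.3972682  -0.30847385  0.2190711 ] 0.04604796516065758 [-0.59973656 -0.47061583 -0.36459568] 53.7
```

View pics/s48.png

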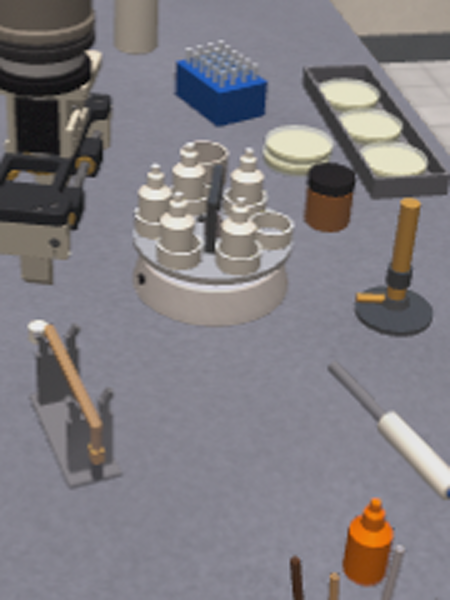

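View pics/t48.png

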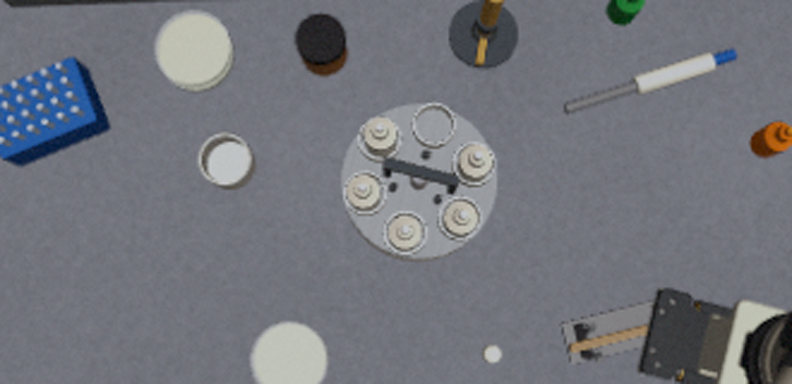

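View pics/t48b.png

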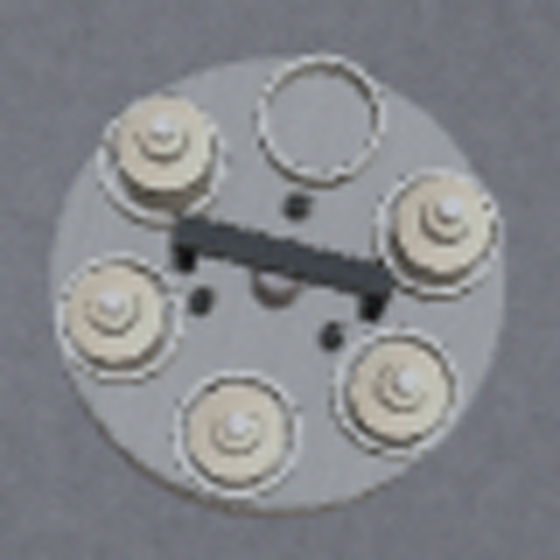

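Run:
```python
from h import *
t=cams.read_camera("top");f=lambda *a:[[225+x/7,115+y/7] for x,y in a]
print("bottle tips",onz(t,f((163,137),(451,212),(404,386),(239,429),(112,308)),.141).round(3).tolist())
print("empty cup rim",onz(t,f((320,120)),.083),observe()['qvel'].round(3))
print(robot.hand_in())
```

```text
bottle tips [[0.631, 0.001], [0.601, -0.1], [0.54, -0.081], [0.526, -0.023], [0.57, 0.021]]
empty cup rim [[ 0.64800519 -0.05741543]] [ 0.011  0.003 -0.002 -0.002  0.003 -0.001]
the job is handed in; nothing more can be done
None
```

I finished the whole job and handed it in at about 54 s; the hand-in gave no verdict.

- **Brush:** I dipped the bristles about 20 mm below the pot's rim, then dabbed them on the hub top at about 8 N. The brush is back in its rest and let go, and it lies level in both forks with the head hanging.
- **Carousel:** I lowered it with the studs visible in its holes, felt contact at the seat height, and let go. Afterwards its cups measured about 1 mm from the drive's position.
- **Bottles:** All five white bottles were on the bench and now stand upright, each in its own cup. The sixth cup, nearest the burner, is empty.

**Last checks:** The side and top pictures show the pot standing and no bystander visibly moved. The arm is clear of everything.

**What disagreed:**
- The last top view puts the bottle tips 5–7 mm nearer the robot than the cup centres I had worked out. The empty cup in that view is off by 3 mm, a shift that camera has shown throughout. The bottles look inside their rings in the picture, and a ring allows only 3.5 mm of play, so I took it as camera error.
- My first top-view bottle positions were 6–10 mm off, mostly sideways, so I used the wrist camera for the grasps.

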